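# Stand up a tipped rack tier and stack it on its base

## Task

The top tier of the sample rack has been left lying on its side. Stand it upright on its four posts on the bare desk and let go of it, then take it by its handle from above and stack it on the base frame, lowering it (not dropping it) until all four posts are fully home in the corner sockets. Leave the base frame and the other things where they are.

Things in the scene. Friction and masses are not known exactly. Their poses are not given: they have to be found in the camera images.
- tier: Loose top tier, 0.25-0.5 kg: deck on four corner posts, handle on top. Origin: middle between the feet, at foot level; z runs from feet to handle, x along the long side. Starts lying on a long side: z level, roughly to world -y, x roughly along world x, y up, origin 55 mm above the desk. Half a turn about z fits as well. Posts: round, 16 mm, centred x +-72, y +-47 mm, last 8 mm tapered to 9 mm.
- tier_deck (a point): Middle of the top of the tier's deck, 80 mm from the feet along the tier's z (same axes). The deck is slatted aluminium, 160 mm (x) by 110 mm (y), 10 mm thick; the posts reach 70 mm below its underside.
- tier_handle (a point): Middle of the tier's grip bar, 120 mm from the feet along the tier's z (same axes). Black bar 24 mm wide along x (flat parallel sides facing +-x: grip there), 12 mm deep in z, 72 mm long along y, clear 34 mm above the deck on a leg at each end (8 mm thick, 24 mm wide). Highest part of the tier: 126 mm from the feet.
- base_frame: Base frame, 1.6 kg, on the desk at the robot's left: steel deck 176 mm (x) by 126 mm (y), top 20 mm above the desk. Four square socket cups on it, centred x +-72, y +-47 mm: 20 x 20 mm inside, 3 mm walls, 18 mm deep, mouth 38 mm above the desk, floor = the deck. Origin: middle of its underside, z up.
- base_seat (a point): Middle of the base frame's deck, on its top face, 20 mm above the desk: where the tier's origin lies when the tier is fully home. Between base frame and tier a tall test machine stands fixed on the desk (x from 0.47 m on, y from -0.16 to 0.34 m, body 0.3 m high, column over 1 m): carry things round its front.
- roll: Pale tape roll, 96 mm across and 25 mm high, lying on the middle of the base frame's deck; it stays there under the tier. Origin: middle of its underside.
- jar: Glass jar of studs with a grey lid, 58 mm across, 70 mm high, on the desk. Bystander. Origin: middle of its underside.
- pot: Low grease tin, 57 mm across, 32 mm high, on the desk. Bystander. Origin: middle of its underside.
- dropper: Small dark oil bottle with a red needle cap, 30 mm across, 104 mm high, on the desk. Bystander. Origin: middle of its underside.
Mind the look-alikes: they are no part of the job. What is shaped like the base_frame but yellow is not meant.

How it is judged:
By the outcome, as a careful person would: the job done as asked, in the order asked, and still so for the second after the job is handed in, with the robot touching nothing.
It also fails if it takes over 58 s, if anything falls off the work surface, if the arm or the gripper's body presses on something with over 40 N, if the wrist force passes 120 N, or if a joint passes its speed limit or range.

## Robot

A 6-joint arm with a two-finger parallel gripper is mounted at the origin on a cart in front of the work surface, level with it; the furniture and walls round the work are solid. World frame = base frame: x ahead of the robot, y to its left, z up, the work surface at z = 0. Lengths are in m, angles in degrees, forces in N, time in s.
With the tool pointing down it reaches from about 0.375 to 0.9 m from the base axis. Payload 3.1 kg.
Tool frame: the origin (TCP) lies on the centre line of the jaws, within the pads' length; the fingertips stand 19 mm ahead of it and the grasp point (between the pads) is the TCP; z points along the fingers, y is the direction in which the jaws open and shut (so a half turn about z gives the same grasp; the last joint's range is limited). The gripper opens to 87 mm and grips with 3 to 60 N. Pads are 19 mm wide; open, the fingers measure 117 mm over their backs; the gripper's body (75 mm by 190 mm) begins 51 mm behind the grasp point.
Start: joints at [-74.284, 30.224, 82.088, -0, 67.689, -10.227], TCP at [0.273, -0.562, 0.242] pointing down, gripper open.
Joint ranges: [-176.69, 176.69], [-43.24, 126.21], [12.49, 139.97], [-82, 262], [0, 151.66], [-163.58, 163.58]. Speed limits (degrees/s): [159.86, 159.86, 180, 180, 180, 180].

## Interface

Orientations are given as a 3x3 rotation matrix whose columns are the frame's x, y, z axes.
In Python, from rig import bot gives the robot as it stands.
- The arm moves only by the tool carry_out, never from a script. Its argument "targets" is a list of rows, each a list of 6 numbers: the shift along the tool's x, y, z each as a share of 200 mm, from -1 to 1, then the turn, a rotation vector about the tool's x, y, z each as a share of pi/2 rad, from -1 to 1. In form: [[dx, dy, dz, ax, ay, az], ...]. A call has 1 to 20 rows; each row is the pose to reach, as a shift and turn from the pose measured when the call began, along the tool's axes at that moment; what a row does not reach only later rows make up. A row lasts 1/8 s, in which the tool goes at most 62.5 mm and 10.7 degrees, less where a joint would pass 70% of its speed; a pose out of reach is approached as far as the arm can. A call with a number of a shift or a turn outside -1 to 1 is refused whole. A call with a gripper value outside its range is refused whole. "jaw" is the gripper's target within -1 to 1 (fully open at 1, half-way at 0, shut at -1), set as the call begins (left out, the last holds). The fingers move at their own pace and stop on an object; the grip force is fixed at half the most. Time passes only in rows, so rows that repeat a pose let the fingers close. It gives the time, the measured TCP pose, the force and the opening at its end, in the units of the state.
- bot.read_state(): the state, without advancing time (a new reading comes with each control period).
- bot.capture(name): name is "side" or "top" or "wrist"; returns the picture (384x512x3 uint8, blue, green, red); there is no depth.
- bot.camera_info(name): a dict with "camera_matrix" (3x3 intrinsics, pixels), "k1" (the pictures are not rectified: a ray, as slopes to the right and down, at radius r is drawn at 1 + k1 r^2 times it, then the intrinsics apply), "view" (4x4, takes a point from world to camera coordinates); the wrist camera has in their place "mount" (4x4, takes a point from camera to tool coordinates, whose origin is the TCP and whose axes are the flange's). Camera axes: x right, y down, z forward; pixel columns grow to the right and rows downward; lengths in m; the calibration is good to about 2 mm. A picture is of the moment at which its call begins: read the wrist's pose just before it. camera_info takes no time and is no camera call.
- bot.hand_in(): hands the job in, once; it reports no verdict.
The state is a dict: "time_s": time; "joint_positions": joint angles; "qvel": joint speeds; "tau": joint torques, N m; "position": TCP position; "tcp_rot": TCP orientation; "force": force on the tool from outside, world axes, zero at the start; "moment": the same for the moment, N m; "opening": opening from 0.0 (shut) to 1.0 (fully open).
Only numpy, scipy, OpenCV 4.12 (cv2) and the standard library are available. Lean on these libraries where they do the work, as an engineer would, in place of code of your own. Each camera call takes 0.05 s, during which the arm holds its last target.

## Working session

There is one attempt and no reset: what is moved stays moved. The work goes in short steps, Python scripts to look and compute and a tool call to move; the robot and the scene stay as the last step left them, time stands still between calls to the robot, and variables do not carry over. Pictures are saved under pics/ and viewed, and the job is handed in when it is done.

Besides the shell and the picture viewer there is one more tool, called as name(argument=value, ...) on one line, values as JSON. carry_out: Moves the arm, as the interface text tells. Shift numbers are shares of 200 mm and turn numbers shares of pi/2 rad, none past 1 either way. Its arguments: {"type":"object","properties":{"targets":{"type":"array"},"jaw":{"type":"number"}},"required":["targets"]}

```bash
ls; mkdir -p pics; python3 - <<'E'
from rig import bot
import cv2,json
s=bot.read_state();print(s)
for n in ("side","top","wrist"):
    print(n,bot.camera_info(n))
    cv2.imwrite(f"pics/{n}0.png",bot.capture(n))
E
```

```text
pics
{'time_s': 0.0, 'joint_positions': array([-7.42843368e+01,  3.02774752e+01,  8.21544390e+01, -1.56261906e-03,
        6.76880044e+01, -1.02242529e+01]), 'qvel': array([-0.0545442 , -0.00618645, -0.09474919,  0.02085513,  0.0081626 ,
       -0.04854048]), 'tau': array([-1.83269374e-03, -4.40053010e+01, -1.76592582e+01,  6.31045480e-02,
        5.83075185e-02, -1.68101919e-04]), 'position': array([ 0.27325833, -0.56135465,  0.24059837]), 'tcp_rot': array([[ 8.99248817e-01,  4.37437099e-01, -5.91198085e-04],
       [ 4.37437361e-01, -8.99246642e-01,  2.00789920e-03],
       [ 3.46696707e-04, -2.06421311e-03, -9.99997809e-01]]), 'force': array([-0.14286524,  0.53557631, -1.33923926]), 'moment': array([ 0.00917751, -0.01795406,  0.02748914]), 'opening': 1.0032258621659325}
side {'camera_matrix': array([[383.85654977,   0.        , 255.84802929],
       [  0.        , 383.85654977, 190.65733311],
       [  0.        ,   0.        ,   1.        ]]), 'k1': -0.008813144534953228, 'view': array([[-0.96149248, -0.27476381, -0.00608788,  0.54075557],
       [-0.19615943,  0.701607  , -0.685
[... 558 characters left out ...]
0094027e-03, -9.82786942e-01,
         1.71945505e+00],
       [ 0.00000000e+00,  0.00000000e+00,  0.00000000e+00,
         1.00000000e+00]])}
wrist {'camera_matrix': array([[315.62461092,   0.        , 254.98156898],
       [  0.        , 315.62461092, 195.56517507],
       [  0.        ,   0.        ,   1.        ]]), 'k1': 0.009883954791727734, 'mount': array([[-6.38572087e-05, -9.53842694e-01, -3.00306696e-01,
         8.22984547e-02],
       [ 9.99999662e-01,  1.85072680e-04, -8.00473029e-04,
        -1.23538259e-03],
       [ 8.19103915e-04, -3.00306645e-01,  9.53842360e-01,
        -1.43987203e-01],
       [ 0.00000000e+00,  0.00000000e+00,  0.00000000e+00,
         1.00000000e+00]])}
```

View pics/side0.png

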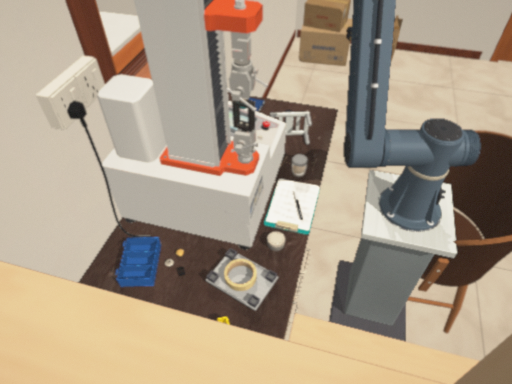

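View pics/top0.png

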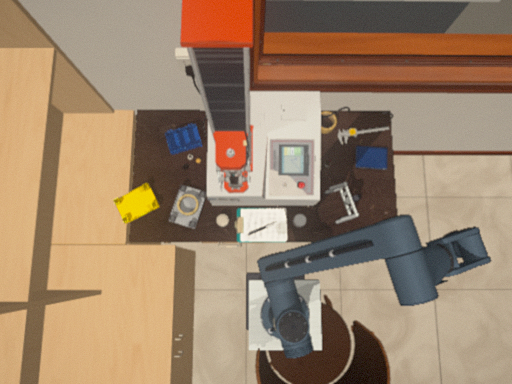

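View pics/wrist0.png

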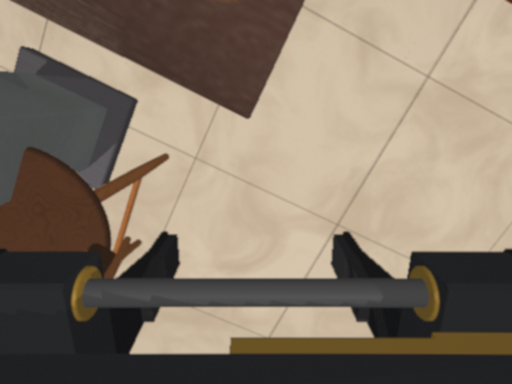

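The grey frame with the tape roll at top (187,206) / side (242,278) fits base_frame. The yellow one at top (137,203) is the look-alike. The tier is at top (343,202) / side (293,127). I'll confirm this with enlarged crops.

```bash
cat > h.py <<'E'
import numpy as np,cv2
from rig import bot
def ray(n,px,st=None):
    c=bot.camera_info(n);K=c['camera_matrix'];k1=c['k1']
    d=(np.array(px,float)-K[:2,2])/K[0,0]
    u=d.copy()
    for _ in range(10): u=d/(1+k1*(u@u))
    v=np.array([u[0],u[1],1.])
    if n=='wrist':
        M=c['mount'];R=st['tcp_rot'];o=R@M[:3,3]+st['position'];return o,R@M[:3,:3]@v
    V=c['view'];R=V[:3,:3];return -R.T@V[:3,3],R.T@v
def plane(n,px,z,st=None):
    o,d=ray(n,px,st);return o+d*(z-o[2])/d[2]
def proj(n,P,st=None):
    c=bot.camera_info(n)
    if n=='wrist':
        M=c['mount'];p=st['tcp_rot'].T@(np.array(P)-st['position']);p=M[:3,:3].T@(p-M[:3,3])
    else: p=c['view'][:3,:3]@P+c['view'][:3,3]
    u=p[:2]/p[2];u=u*(1+c['k1']*(u@u));return u*c['camera_matrix'][0,0]+c['camera_matrix'][:2,2]
def tri(o1,d1,o2,d2):
    A=np.stack([d1,-d2],1);t=np.linalg.lstsq(A,o2-o1,rcond=None)[0]
    a=o1+d1*t[0];b=o2+d2*t[1];return (a+b)/2,np.linalg.norm(a-b)
def crop(img,x0,y0,w,h,s):
    return cv2.resize(img[y0:y0+h,x0:x0+w],None,fx=s,fy=s,interpolation=cv2.INTER_CUBIC)
E
python3 - <<'E'
from h import *
t=cv2.imread('pics/top0.png');s=cv2.imread('pics/side0.png')
cv2.imwrite('pics/c1.png',np.hstack([crop(t,310,165,64,64,6),crop(t,155,170,64,64,6)]))
cv2.imwrite('pics/c2.png',np.hstack([crop(s,255,95,64,75,6),crop(s,205,240,75,75,5)[:375].copy() if 0 else cv2.resize(s[240:315,205:280],(450,450),interpolation=cv2.INTER_CUBIC)]))
print(plane('top',(187,206),.02),plane('side',(242,278),.02),plane('top',(343,202),.05),plane('side',(293,127),.05))
print('pot',plane('top',(222,220),.03),plane('side',(277,240),.03),'jar',plane('top',(299,220),.07),plane('side',(299,160),.07))
E
```

```text
[0.4803626  0.44244222 0.02      ] [0.47872742 0.44210897 0.02      ] [ 0.49503836 -0.26777675  0.05      ] [ 0.48030423 -0.27357475  0.05      ]
pot [0.41499902 0.28028524 0.03      ] [0.41026819 0.28675512 0.03      ] jar [ 0.41084168 -0.0639667   0.07      ] [ 0.41276829 -0.05897172  0.07      ]
```

View pics/c1.png

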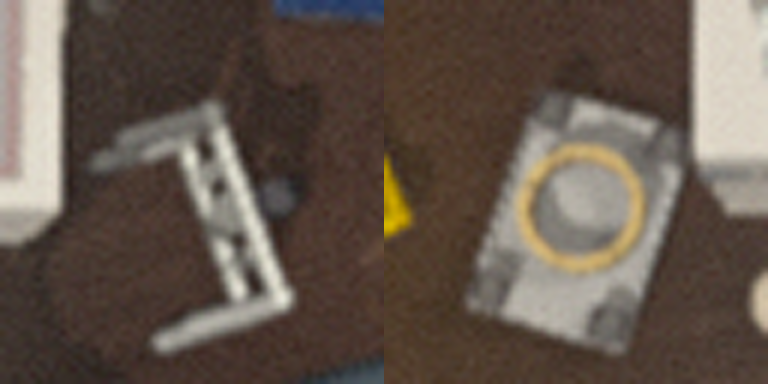

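View pics/c2.png

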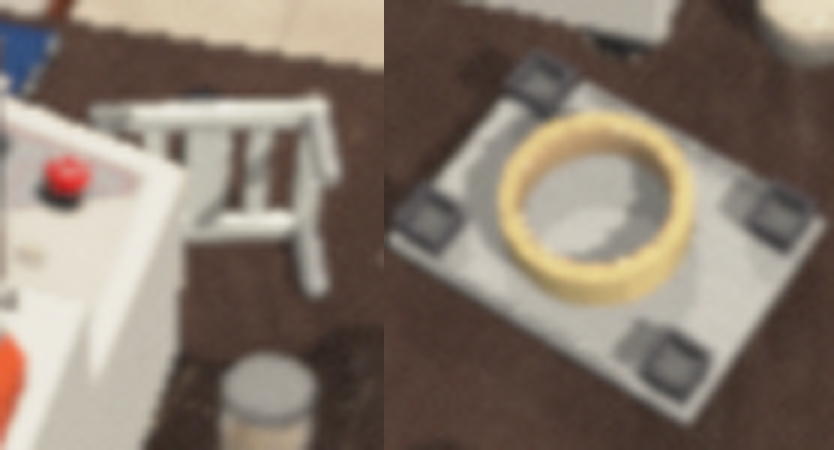

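Crop: the tier lies with its posts to the left (toward +y) and its deck running from crop (210,105) to (285,300). The handle side is on the right, dark on dark. The grey frame with the pale roll is clearly confirmed as base_frame, with four dark cups. The next picture is a closer one from the wrist camera.

carry_out(targets=[[0.24, -0.1, -0.13, 0, 0, 0], [0.48, -0.2, -0.26, 0, 0, 0], [0.7, -0.32, -0.4, 0, 0, 0], [0.7, -0.32, -0.4, 0, 0, 0], [0.7, -0.32, -0.4, 0, 0, 0]], jaw=1)

```text
time_s: 0.78
position: [0.3709, -0.4428, 0.3205]
tcp_rot: [[0.899, 0.438, -0.001], [0.438, -0.899, 0.002], [-0.0, -0.002, -1.0]]
force: [-0.5, -0.2, 0.4]
opening: 1.001
```

```bash
python3 - <<'E'
from h import *
import pickle
s=bot.read_state();im=bot.capture('wrist');cv2.imwrite('pics/w1.png',im);pickle.dump(s,open('s1.pkl','wb'))
print(s['position'],s['joint_positions'],s['force'],s['time_s'])
cv2.imwrite('pics/w1b.png',cv2.resize(im,(800,600),interpolation=cv2.INTER_CUBIC))
E
```

```text
[ 0.3709498  -0.4428315   0.32053032] [-6.11157856e+01  2.19063748e+01  8.32843559e+01 -2.13496908e-02
  7.49226515e+01  2.91229941e+00] [-0.46249266 -0.2444517   0.44486489] 0.775
```

View pics/w1b.png

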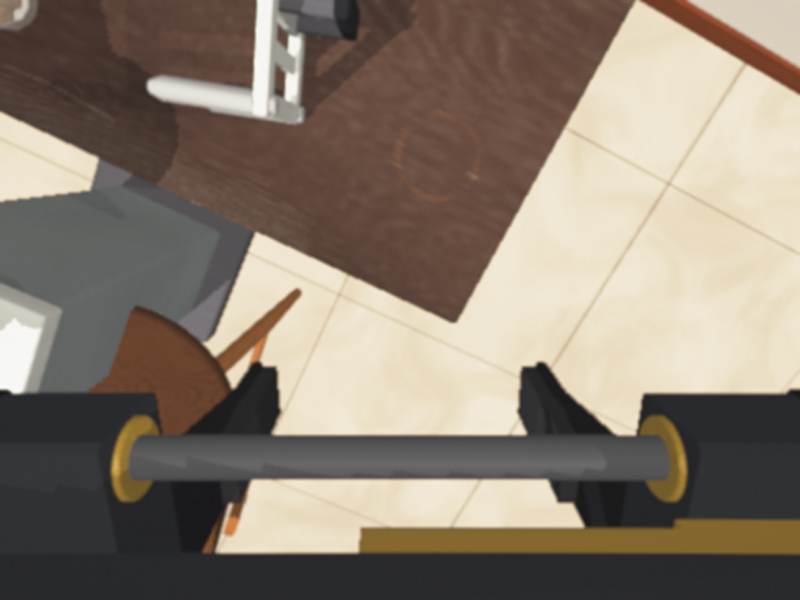

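The wrist view shows the deck edge at (265–300,110), one post reaching to (155,85) and the black handle at (320,20) by the top edge. I need to move about 0.14 m further forward.

carry_out(targets=[[0.25, -0.05, 0, 0, 0, 0], [0.5, -0.1, 0, 0, 0, 0], [0.7, -0.15, 0, 0, 0, 0], [0.7, -0.15, 0, 0, 0, 0], [0.7, -0.15, 0, 0, 0, 0]])

```text
time_s: 1.45
position: [0.4822, -0.3562, 0.3189]
tcp_rot: [[0.9, 0.436, -0.004], [0.436, -0.9, 0.003], [-0.002, -0.005, -1.0]]
force: [0.7, -0.4, 0.0]
opening: 0.997
```

```bash
python3 - <<'E'
from h import *
import pickle
s=bot.read_state();im=bot.capture('wrist');cv2.imwrite('pics/w2.png',im);pickle.dump(s,open('s2.pkl','wb'))
print(s['position'],s['joint_positions'],s['force'],s['time_s'])
cv2.imwrite('pics/w2b.png',cv2.resize(im,(800,600),interpolation=cv2.INTER_CUBIC))
E
```

```text
[ 0.4822236  -0.35615793  0.31887858] [-4.71055143e+01  2.39381211e+01  8.01943099e+01 -2.84187268e-02
  7.61509086e+01  1.70702496e+01] [ 0.67458862 -0.38150735  0.04722883] 1.45
```

View pics/w2b.png

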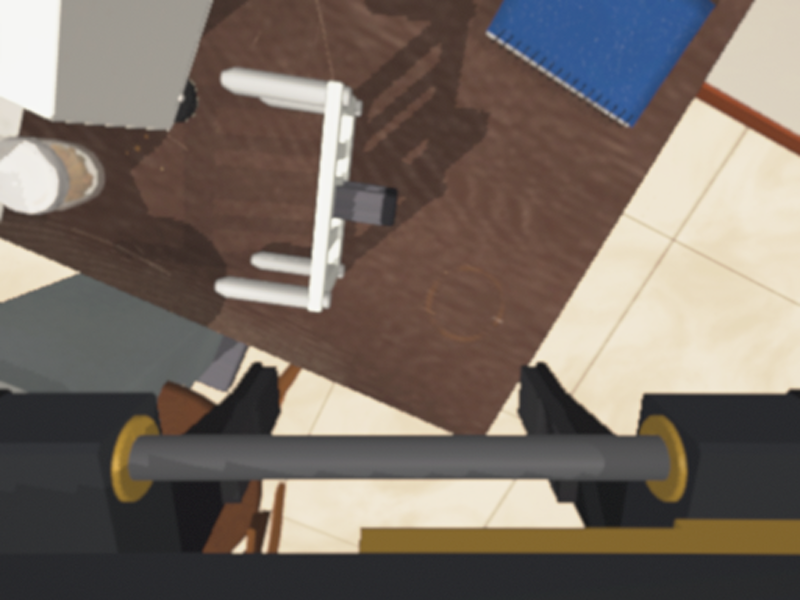

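The tier is fully in view: deck strip from (335,85) to (318,308), handle at (365,203). I'll enlarge it for pixel picks.

```bash
python3 - <<'E'
from h import *
im=cv2.imread('pics/w2.png')
cv2.imwrite('pics/w2c.png',crop(im,130,40,140,165,5)[:,:][:600*5//5+225])
c=crop(im,135,45,130,80,6);cv2.imwrite('pics/w2d.png',c)
c=crop(im,135,125,130,80,6);cv2.imwrite('pics/w2e.png',c)
E
```

```text
(no output)
```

View pics/w2d.png

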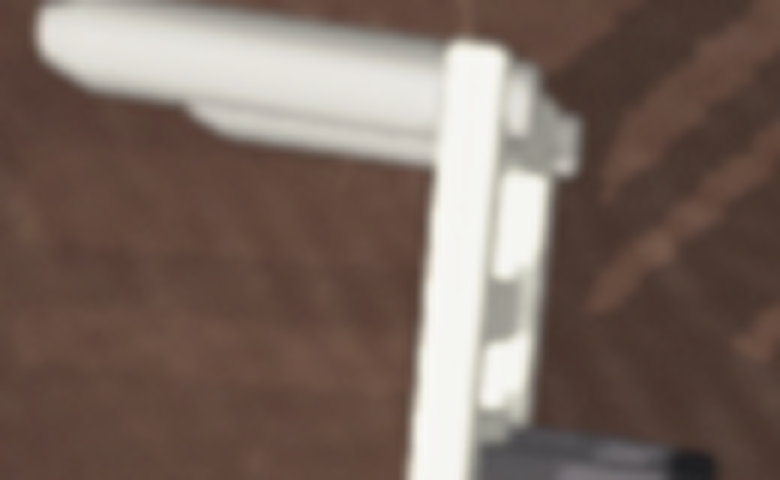

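View pics/w2e.png

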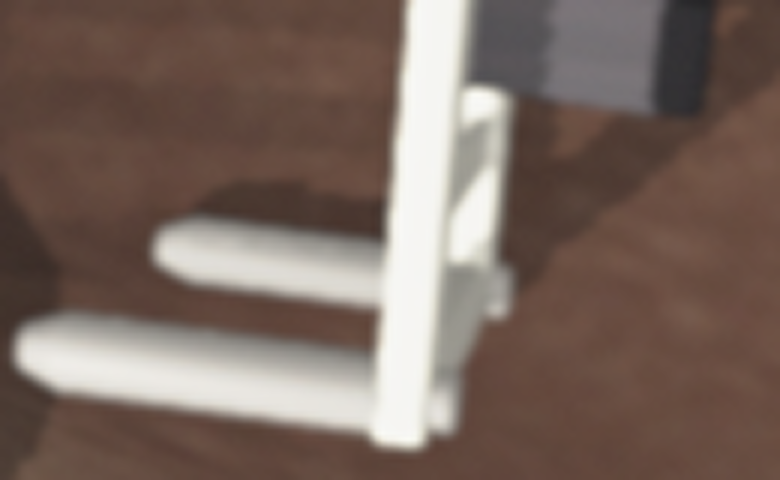

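```bash
python3 - <<'E'
from h import *
import pickle
s=pickle.load(open('s2.pkl','rb'))
W=lambda p,z:plane('wrist',p,z,s)
a,b,c,d=[W(p,.110) for p in [(209.5,52),(219.5,52.5),(197,198.3),(206.3,198.8)]]
print(a,b,c,d,np.linalg.norm(a-c),np.linalg.norm(b-d),np.linalg.norm(a-b))
f1,f2=W((141.3,50.8),.102),W((137.5,183.3),.102);print('feet',f1,f2,np.linalg.norm(f1-f2))
h1,h2=W((253.7,120.8),.091),W((251.2,143.3),.091);print('h',h1,h2,np.linalg.norm(h1-h2))
x=(a+b-c-d)[:2];x/=np.linalg.norm(x);xf=(f1-f2)[:2]/np.linalg.norm((f1-f2)[:2]);print('x dir',x,np.degrees(np.arctan2(x[1],x[0])),np.degrees(np.arctan2(xf[1],xf[0])))
m=(a+b+c+d)[:2]/4;fm=(f1+f2)[:2]/2;hm=(h1+h2)[:2]/2
z=m-fm;print('deckmid',m,'feet->deck',z,np.linalg.norm(z),'hm-fm',np.linalg.norm(hm-fm),z/np.linalg.norm(z))
# top cam check: project
for P in (np.append(m,.11),f1,f2,np.append(hm,.091)): print(proj('top',P),proj('side',P))
E
```

```text
[ 0.57320904 -0.2576494   0.11      ] [ 0.57724437 -0.26705052  0.11      ] [ 0.4219787  -0.30677555  0.11      ] [ 0.42619396 -0.31686206  0.11      ] 0.15900941899470103 0.15905161557287545 0.010230589583161547
feet [ 0.54348827 -0.1916434   0.102     ] [ 0.4053877  -0.23584794  0.102     ] 0.14500278448149415
h [ 0.52981524 -0.3286102   0.091     ] [ 0.50535015 -0.33715609  0.091     ] 0.025914718184911607
x dir [0.95038835 0.31106588] 18.123476844115128 17.749320229464526
deckmid [ 0.49965652 -0.28708438] feet->deck [ 0.02521854 -0.07333871] 0.07755347341992416 hm-fm 0.12670912999581338 [ 0.3251761  -0.94565348]
[350.5382123  198.81778667] [289.97839519 112.3410595 ]
[328.09434763 189.30673207] [273.70760574 126.04671354]
[339.33425732 220.45648889] [310.46352853 125.16724577]
[359.56127922 195.55122595] [287.88518847 109.24502559]
```

The measured dimensions agree: deck 159 mm, posts 145 mm apart, handle top 127 mm from the feet. The tier's x yaw is 18° and its z points along (0.31,−0.95). The bar centre is at about (0.514,−0.329,0.055). 

Next I'll write a move calculator. The plan is to grip the bar's ±x sides with the tool tilted 60°, coming from the −y side, so that a 90° turn about the tier's x leaves it upright with the tool tilted 30°.

```bash
cat >> h.py <<'E'
from scipy.spatial.transform import Rotation as Ro
def shares(p,R,s=None):
    s=s or bot.read_state()
    R0=s['tcp_rot'];u,_,v=np.linalg.svd(R0);R0=u@v
    d=R0.T@(np.array(p)-s['position'])/.2
    w=Ro.from_matrix(R0.T@R).as_rotvec()/(np.pi/2)
    n=max(np.linalg.norm(d)*200/62.5,np.linalg.norm(w)*90/10.7)
    return np.round(np.r_[d,w],3).tolist(),'rows>=%.1f'%n
def hand(hyaw,a,sgn=1):
    """hyaw: world angle of tier z-lying direction h (deg); tool z = down cos a - h sin a; y=x_t"""
    h=np.array([np.cos(np.radians(hyaw)),np.sin(np.radians(hyaw)),0]);a=np.radians(a)
    z=-h*np.sin(a)-np.array([0,0,1])*np.cos(a);y=sgn*np.array([-h[1],h[0],0]);
    return np.stack([np.cross(y,z),y,z],1)
E
python3 - <<'E'
from h import *
import pickle
s=pickle.load(open('s2.pkl','rb'))
for p in [(455/800*512,322/600*384)]: pass
print('desk edge pts',plane('wrist',(640*.64,215*.64),0,s),plane('wrist',(485*.64,435*.64),0,s),plane('wrist',(100*.64,275*.64),0,s))
R=hand(-72,60);print(R.round(3))
print(shares((.545,-.42,.22),R))
E
```

```text
desk edge pts [ 0.60007006 -0.54406077  0.        ] [ 0.33283206 -0.52809556  0.        ] [ 0.32514182 -0.10880255  0.        ]
[[-0.155  0.951 -0.268]
 [ 0.476  0.309  0.824]
 [ 0.866  0.    -0.5  ]]
([0.146, 0.426, 0.494, 0.472, 0.543, -0.824], 'rows>=9.2')
```

carry_out(targets=[[0.05, 0.14, 0.1, 0.16, 0.18, -0.275], [0.1, 0.28, 0.2, 0.31, 0.36, -0.55], [0.1, 0.28, 0.2, 0.31, 0.36, -0.55], [0.1, 0.28, 0.2, 0.31, 0.36, -0.55], [0.1, 0.28, 0.2, 0.31, 0.36, -0.55], [0.1, 0.28, 0.2, 0.31, 0.36, -0.55], [0.1, 0.28, 0.2, 0.31, 0.36, -0.55], [0.1, 0.28, 0.2, 0.31, 0.36, -0.55]], jaw=1)

```text
time_s: 2.5
position: [0.5236, -0.3986, 0.2786]
tcp_rot: [[0.23, 0.973, -0.029], [0.734, -0.153, 0.662], [0.639, -0.174, -0.749]]
force: [0.5, -0.2, 0.4]
opening: 1.001
```

```bash
python3 - <<'E'
from h import *
s=bot.read_state();print(s['joint_positions'].round(1),s['position'].round(3),s['tcp_rot'].round(2))
print(shares((.545,-.42,.22),hand(-72,60)))
E
```

```text
[-55.9  46.1  55.2  22.3 114.  -40.7] [ 0.524 -0.399  0.279] [[ 0.23  0.97 -0.03]
 [ 0.73 -0.15  0.66]
 [ 0.64 -0.17 -0.75]]
([-0.241, 0.171, 0.146, 0.16, 0.186, -0.276], 'rows>=3.1')
```

carry_out(targets=[[-0.24, 0.17, 0.145, 0.16, 0.185, -0.275], [-0.24, 0.17, 0.145, 0.16, 0.185, -0.275], [-0.24, 0.17, 0.145, 0.16, 0.185, -0.275], [-0.24, 0.17, 0.145, 0.16, 0.185, -0.275], [-0.24, 0.17, 0.145, 0.16, 0.185, -0.275], [-0.24, 0.17, 0.145, 0.16, 0.185, -0.275]])

```text
time_s: 3.25
position: [0.5447, -0.4201, 0.2228]
tcp_rot: [[-0.154, 0.952, -0.265], [0.481, 0.306, 0.822], [0.863, -0.001, -0.505]]
force: [-0.1, 0.6, 0.1]
opening: 1.0
```

```bash
python3 - <<'E'
from h import *
import pickle
s=bot.read_state();im=bot.capture('wrist');cv2.imwrite('pics/w3.png',im);pickle.dump(s,open('s3.pkl','wb'))
print(s['joint_positions'].round(1),s['position'].round(3),s['tcp_rot'].round(2))
R=hand(-72,60);H=np.array([.5145,-.3288,.055])
print(shares(H-.1*R[:,2],R),shares(H,R))
sd=bot.capture('side')
cv2.imwrite('pics/s3.png',np.hstack([crop(im,0,0,512,384,.78),crop(sd,240,60,180,135,2.22)]))
E
```

```text
[-53.6  63.3  35.2  23.8 137.3 -62.4] [ 0.545 -0.42   0.223] [[-0.15  0.95 -0.26]
 [ 0.48  0.31  0.82]
 [ 0.86 -0.   -0.5 ]]
([-0.484, -0.002, 0.338, 0.001, 0.003, -0.001], 'rows>=1.9') ([-0.481, -0.003, 0.838, 0.001, 0.003, -0.001], 'rows>=3.1')
```

View pics/s3.png

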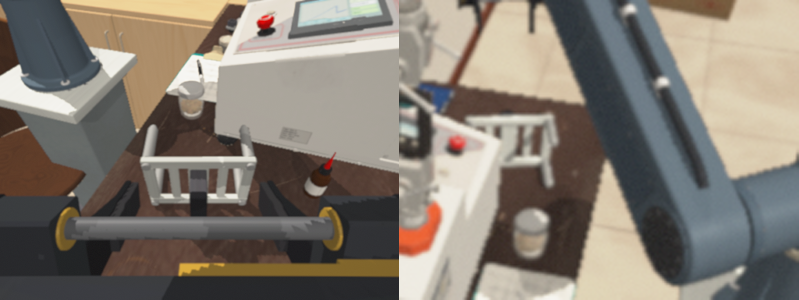

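The wrist view shows the tier with its handle at (199,190) and the dropper at (318,180), past the tier's +x end. I'll locate the dropper and check the handle against my estimate.

```bash
python3 - <<'E'
from h import *
import pickle
s=pickle.load(open('s3.pkl','rb'))
im=cv2.imread('pics/w3.png')
print('dropper base',plane('wrist',(403,246),0,s),'mid',plane('wrist',(408,228),.04,s))
H=np.array([.5145,-.3288,.055]);
u=[0,0,1];h=np.array([.309,-.951,0]);x=np.array([.951,.309,0])
for P in (H+[0,0,.036]+.006*h+.012*x,H+[0,0,.036]+.006*h-.012*x,H-[0,0,.036]+.006*h+.012*x,H+.006*h): 
    q=proj('wrist',P,s);print(q);
    cv2.circle(im,tuple(int(round(v)) for v in q),1,(0,0,255),-1)
cv2.imwrite('pics/w3c.png',crop(im,170,180,170,110,4))
E
```

```text
dropper base [ 0.68769191 -0.20632425  0.        ] mid [ 0.68064545 -0.20757519  0.04      ]
[267.02294495 254.35763041]
[243.29594496 254.43410936]
[265.39707629 287.03058164]
[255.19498313 271.98084255]
```

View pics/w3c.png

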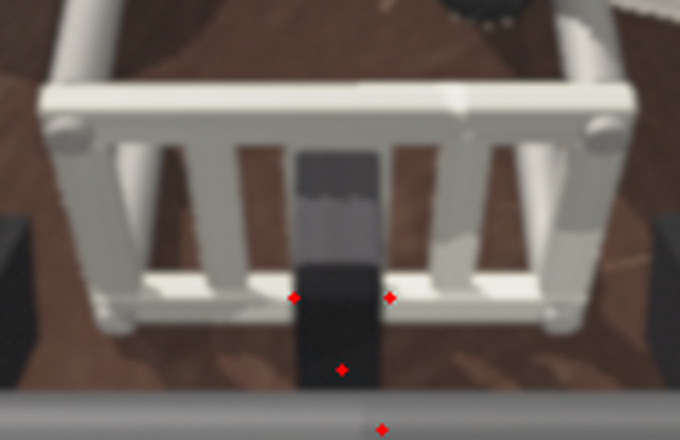

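```bash
python3 - <<'E'
from h import *
import pickle
s=pickle.load(open('s3.pkl','rb'))
H=np.array([.5145,-.3288,.055]);h=np.array([.309,-.951,0]);x=np.array([.951,.309,0])
f=lambda P:((proj('wrist',P,s)-[170,180])*4).round()
O=H-.12*h;u=np.array([0,0,1])
for X in(-.08,.08):
  for Y in (.055,-.055):
    print(X,Y,f(O+X*x+Y*u+.08*h))
for X in (-.012,.012):
  for Z in (.08,.114,.126): print(X,Z,f(O+X*x+.036*u+Z*h))
s2=pickle.load(open('s2.pkl','rb'))
g=lambda P:((proj('wrist',P,s2)-[135,45])*6).round()
for X in (-.012,.012):
  for Z in (.08,.114,.126): print(X,Z,g(O+X*x+.036*u+Z*h))
E
```

```text
-0.08 0.055 [ 39. 111.]
-0.08 -0.055 [ 98. 325.]
0.08 0.055 [640. 109.]
0.08 -0.055 [582. 324.]
-0.012 0.08 [297. 154.]
-0.012 0.114 [294. 258.]
-0.012 0.126 [293. 298.]
0.012 0.08 [383. 154.]
0.012 0.114 [387. 257.]
0.012 0.126 [388. 297.]
-0.012 0.08 [463. 574.]
-0.012 0.114 [636. 598.]
-0.012 0.126 [697. 607.]
0.012 0.08 [475. 449.]
0.012 0.114 [652. 474.]
0.012 0.126 [714. 482.]
```

The deck corners project within 2 px, and the black bar section matches its predicted place, so the pose is good. Next is the approach.

carry_out(targets=[[-0.24, 0, 0.17, 0, 0, 0], [-0.48, 0, 0.34, 0, 0, 0], [-0.48, 0, 0.34, 0, 0, 0], [-0.48, 0, 0.34, 0, 0, 0], [-0.48, 0, 0.34, 0, 0, 0]])

```text
time_s: 3.98
position: [0.5425, -0.4119, 0.109]
tcp_rot: [[-0.158, 0.952, -0.263], [0.485, 0.307, 0.819], [0.86, 0.002, -0.51]]
force: [-0.4, -0.0, 0.8]
opening: 1.003
```

```bash
python3 - <<'E'
from h import *
s=bot.read_state()
print(s['joint_positions'].round(1),s['position'].round(3),s['force'].round(1))
R=hand(-72,60);H=np.array([.514,-.329,.055])
print(shares(H,R))
sd=bot.capture('side');t=bot.capture('top')
cv2.imwrite('pics/s4.png',np.hstack([crop(t,270,120,180,135,2.22),crop(sd,240,60,180,135,2.22)]))
E
```

```text
[-53.4  69.1  38.7  20.7 128.3 -67.2] [ 0.542 -0.412  0.109] [-0.4 -0.   0.8]
([-0.009, -0.009, 0.515, 0.002, 0.007, 0.0], 'rows>=1.6')
```

View pics/s4.png

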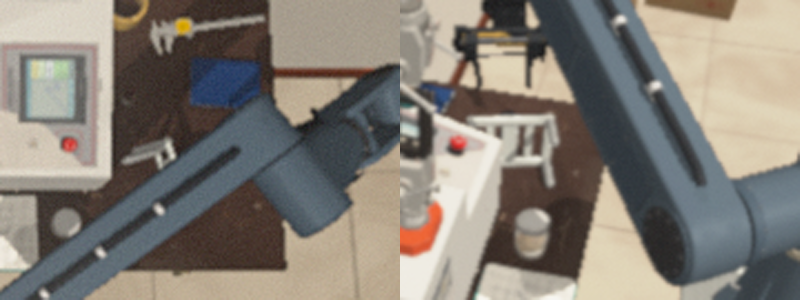

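Clear. I'll go in the last 103 mm, then shut the jaws.

carry_out(targets=[[0, 0, 0.15, 0, 0, 0], [0, -0.005, 0.3, 0, 0, 0], [-0.005, -0.01, 0.42, 0, 0.005, 0], [-0.01, -0.01, 0.515, 0, 0.007, 0], [-0.01, -0.01, 0.515, 0, 0.007, 0], [-0.01, -0.01, 0.515, 0, 0.007, 0]])

```text
time_s: 4.82
position: [0.5142, -0.3299, 0.0552]
tcp_rot: [[-0.156, 0.952, -0.264], [0.477, 0.306, 0.824], [0.865, 0.002, -0.502]]
force: [-0.2, -0.1, 0.9]
opening: 0.997
```

```bash
python3 - <<'E'
from h import *
s=bot.read_state()
print(s['joint_positions'].round(1),s['position'].round(4),s['force'].round(1))
im=bot.capture('wrist');cv2.imwrite('pics/w5.png',im)
print(shares((.514,-.329,.055),hand(-72,60)))
E
```

```text
[-51.6  66.8  55.6  19.5 114.4 -71.1] [ 0.5142 -0.3299  0.0552] [-0.2 -0.1  0.9]
([0.002, 0.001, 0.005, 0.002, 0.001, 0.0], 'rows>=0.0')
```

View pics/w5.png

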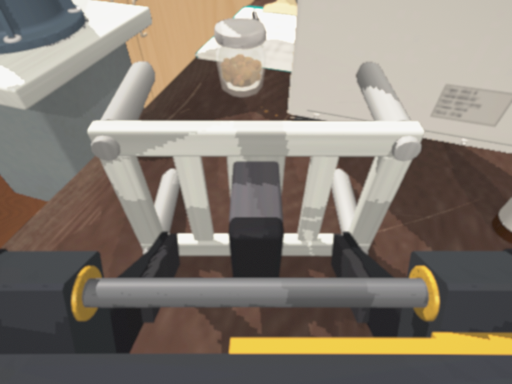

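The bar at (256,225) lies centred between the open fingers. Closing.

carry_out(targets=[[0, 0, 0, 0, 0, 0], [0, 0, 0, 0, 0, 0], [0, 0, 0, 0, 0, 0], [0, 0, 0, 0, 0, 0], [0, 0, 0, 0, 0, 0], [0, 0, 0, 0, 0, 0], [0, 0, 0, 0, 0, 0], [0, 0, 0, 0, 0, 0]], jaw=-1)

```text
time_s: 5.88
position: [0.5143, -0.33, 0.0551]
tcp_rot: [[-0.156, 0.952, -0.264], [0.477, 0.306, 0.824], [0.865, 0.003, -0.502]]
force: [-0.2, 0.9, -0.2]
opening: 0.271
```

```bash
python3 - <<'E'
from h import *
s=bot.read_state()
print(s['position'].round(4),s['force'].round(1),s['opening']*87)
R=hand(-72,60)
p=s['position']
print(shares(p+[0,0,.1],R))
E
```

```text
[ 0.5143 -0.33    0.0551] [-0.2  0.9 -0.2] 23.560311177721587
([0.432, 0.001, -0.251, 0.002, 0.001, 0.0], 'rows>=1.6')
```

The grip is at 23.6 mm. Lifting about 110 mm, with a small shift away from the machine.

carry_out(targets=[[0.1, 0, -0.06, 0, 0, 0], [0.2, 0, -0.12, 0, 0, 0], [0.3, 0, -0.18, 0, 0, 0], [0.4, 0, -0.24, 0, 0, 0], [0.48, 0, -0.28, 0, 0, 0], [0.48, 0, -0.28, 0, 0, 0], [0.48, 0, -0.28, 0, 0, 0]])

```text
time_s: 6.75
position: [0.5139, -0.3301, 0.1656]
tcp_rot: [[-0.155, 0.952, -0.264], [0.477, 0.306, 0.824], [0.865, 0.002, -0.502]]
force: [0.5, 0.3, -5.0]
opening: 0.274
```

```bash
python3 - <<'E'
from h import *
s=bot.read_state()
print(s['joint_positions'].round(1),s['position'].round(4),s['force'].round(1),s['moment'].round(2),s['opening']*87)
im=bot.capture('wrist');cv2.imwrite('pics/w6.png',im)
for hy in (-72,-60,-50,-40):
  print(hy,shares((.47,-.32,.22),hand(hy,-30)))
E
```

```text
[-51.7  58.8  56.2  20.9 121.4 -68.2] [ 0.5139 -0.3301  0.1656] [ 0.5  0.3 -5. ] [-1.24 -0.51 -0.  ] 23.80292445131848
-72 ([0.294, -0.193, -0.038, 0.002, -0.999, -0.002], 'rows>=8.4')
-60 ([0.294, -0.193, -0.038, 0.04, -0.995, -0.145], 'rows>=8.5')
-50 ([0.294, -0.193, -0.038, 0.072, -0.986, -0.264], 'rows>=8.6')
-40 ([0.294, -0.193, -0.038, 0.103, -0.97, -0.382], 'rows>=8.8')
```

View pics/w6.png

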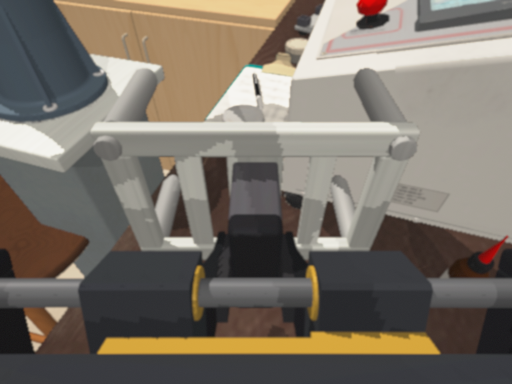

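No slip, and the load is 5 N. Now I'll turn the tier upright (tool tilting from +60° to −30°) with some yaw, half-way first.

```bash
python3 - <<'E'
from h import *
a,_=shares((.47,-.32,.225),hand(-57,-30));print(a,(np.array(a)/2).round(3))
E
```

```text
[0.316, -0.193, -0.051, 0.049, -0.993, -0.181] [ 0.158 -0.096 -0.026  0.024 -0.496 -0.09 ]
```

carry_out(targets=[[0.06, -0.02, -0.01, 0.005, -0.09, -0.016], [0.1, -0.04, -0.02, 0.01, -0.18, -0.032], [0.14, -0.06, -0.025, 0.014, -0.27, -0.05], [0.17, -0.08, -0.03, 0.018, -0.36, -0.065], [0.2, -0.1, -0.03, 0.022, -0.45, -0.08], [0.2, -0.1, -0.03, 0.024, -0.5, -0.09], [0.2, -0.1, -0.03, 0.024, -0.5, -0.09], [0.2, -0.1, -0.03, 0.024, -0.5, -0.09]])

```text
time_s: 7.8
position: [0.4899, -0.3218, 0.202]
tcp_rot: [[-0.427, 0.902, -0.061], [0.868, 0.427, 0.254], [0.256, 0.055, -0.965]]
force: [0.8, -0.6, -4.4]
opening: 0.274
```

```bash
python3 - <<'E'
from h import *
s=bot.read_state()
print(s['joint_positions'].round(1),s['position'].round(4),s['force'].round(1),s['moment'].round(2),s['opening']*87)
im=bot.capture('wrist');sd=bot.capture('side');cv2.imwrite('pics/s7.png',np.hstack([crop(im,0,0,512,384,.78),crop(sd,240,60,180,135,2.22)]))
print(shares((.47,-.32,.225),hand(-57,-30)))
E
```

```text
[-47.8  34.8  82.1   7.4  76.6 -76.2] [ 0.4899 -0.3218  0.202 ] [ 0.8 -0.6 -4.4] [-0.44 -0.27  0.04] 23.858777764633867
([0.083, -0.079, -0.102, 0.024, -0.494, -0.091], 'rows>=4.2')
```

View pics/s7.png

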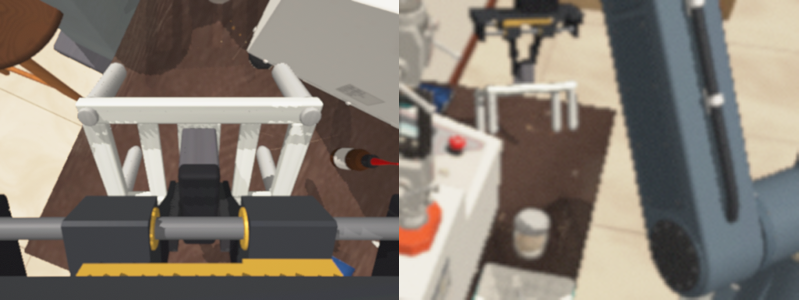

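The grip is unchanged relative to the hand (deck still at wrist row ~139). On to the second half.

carry_out(targets=[[0.02, -0.02, -0.03, 0.004, -0.09, -0.016], [0.04, -0.04, -0.05, 0.009, -0.18, -0.032], [0.06, -0.06, -0.08, 0.014, -0.27, -0.05], [0.08, -0.08, -0.1, 0.018, -0.36, -0.065], [0.083, -0.08, -0.1, 0.022, -0.45, -0.08], [0.083, -0.08, -0.1, 0.024, -0.495, -0.09], [0.083, -0.08, -0.1, 0.024, -0.495, -0.09], [0.083, -0.08, -0.1, 0.024, -0.495, -0.09]])

```text
time_s: 8.9
position: [0.47, -0.3207, 0.2243]
tcp_rot: [[-0.469, 0.841, 0.271], [0.728, 0.542, -0.42], [-0.499, 0.001, -0.866]]
force: [0.8, -0.9, -3.9]
opening: 0.271
```

```bash
python3 - <<'E'
from h import *
import pickle
s=bot.read_state();pickle.dump(s,open('s8.pkl','wb'))
print(s['joint_positions'].round(1),s['position'].round(4),s['force'].round(1),s['moment'].round(2),s['opening']*87)
im=bot.capture('wrist');sd=bot.capture('side');cv2.imwrite('pics/w8.png',im);cv2.imwrite('pics/sd8.png',sd);cv2.imwrite('pics/s8.png',np.hstack([crop(im,0,0,512,384,.78),crop(sd,240,60,180,135,2.22)]))
print(shares((.47,-.32,.225),hand(-57,-30)))
E
```

```text
[-41.7  21.5 111.1 -23.1  19.9 -54.6] [ 0.47   -0.3207  0.2243] [ 0.8 -0.9 -3.9] [0.59 0.26 0.04] 23.573930771432725
([0.004, 0.001, -0.004, -0.001, 0.001, -0.002], 'rows>=0.0')
```

View pics/s8.png

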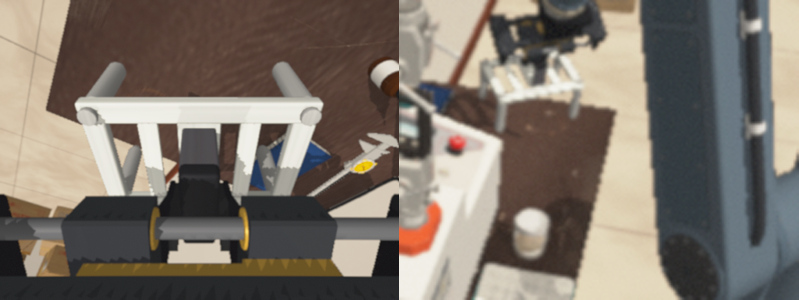

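The tier is upright in hand, with clear desk under it. I'll lower it, moving slightly outward to keep joint 5 off its limit.

```bash
python3 - <<'E'
from h import *
R=hand(-57,-30)
for p in [(.5,-.35,.19),(.5,-.35,.14),(.5,-.35,.124)]: print(shares(p,R))
E
```

```text
([-0.088, 0.046, 0.252, -0.001, 0.001, -0.002], 'rows>=0.9')
([0.037, 0.046, 0.468, -0.001, 0.001, -0.002], 'rows>=1.5')
([0.077, 0.046, 0.537, -0.001, 0.001, -0.002], 'rows>=1.7')
```

carry_out(targets=[[-0.045, 0.023, 0.12, 0, 0, 0], [-0.088, 0.046, 0.25, 0, 0, 0], [-0.045, 0.046, 0.32, 0, 0, 0], [0, 0.046, 0.4, 0, 0, 0], [0.037, 0.046, 0.468, 0, 0, -0.002], [0.037, 0.046, 0.468, 0, 0, -0.002], [0.037, 0.046, 0.468, 0, 0, -0.002]])

```text
time_s: 9.88
position: [0.5006, -0.3508, 0.1406]
tcp_rot: [[-0.47, 0.839, 0.273], [0.726, 0.544, -0.421], [-0.502, -0.0, -0.865]]
force: [-0.7, -0.0, -3.6]
opening: 0.274
```

```bash
python3 - <<'E'
from h import *
s=bot.read_state()
print(s['joint_positions'].round(1),s['position'].round(4),s['force'].round(1),s['moment'].round(2),s['opening']*87)
sd=bot.capture('side');cv2.imwrite('pics/s9.png',crop(sd,240,60,180,135,4))
R=hand(-57,-30)
for p in [(.5,-.35,.124),(.5,-.35,.12),(.5,-.35,.117)]: print(shares(p,R))
E
```

```text
[-41.9  32.9 109.5 -42.1  11.3 -35.2] [ 0.5006 -0.3508  0.1406] [-0.7 -0.  -3.6] [0.57 0.2  0.02] 23.831806137043586
([0.047, -0.001, 0.071, -0.0, 0.002, -0.001], 'rows>=0.3')
([0.057, -0.001, 0.088, -0.0, 0.002, -0.001], 'rows>=0.3')
([0.064, -0.001, 0.101, -0.0, 0.002, -0.001], 'rows>=0.4')
```

View pics/s9.png

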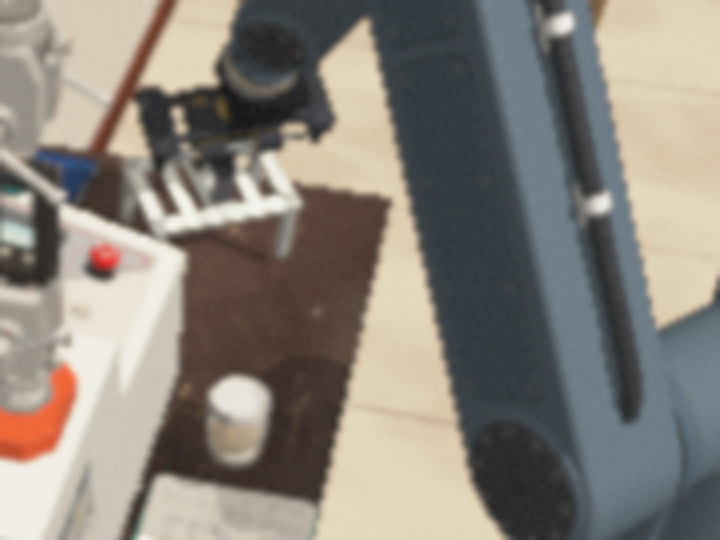

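Side view: the tier is held level just above the desk at (215,205). I'll lower it in small steps until the force shows contact.

carry_out(targets=[[0.012, 0, 0.018, 0, 0, 0], [0.024, 0, 0.036, 0, 0, 0], [0.036, 0, 0.054, 0, 0, 0], [0.047, 0, 0.071, 0, 0, 0], [0.047, 0, 0.071, 0, 0, 0]])

```text
time_s: 10.55
position: [0.5009, -0.3506, 0.1251]
tcp_rot: [[-0.469, 0.839, 0.275], [0.725, 0.544, -0.423], [-0.505, 0.001, -0.863]]
force: [-0.0, -0.6, -2.5]
opening: 0.272
```

carry_out(targets=[[0.003, 0, 0.005, 0, 0, 0], [0.006, 0, 0.01, 0, 0, 0], [0.009, 0, 0.015, 0, 0, 0], [0.009, 0, 0.015, 0, 0, 0]])

```text
time_s: 11.05
position: [0.5025, -0.3527, 0.1241]
tcp_rot: [[-0.467, 0.839, 0.278], [0.723, 0.544, -0.427], [-0.509, 0.002, -0.86]]
force: [-1.8, -3.4, 6.6]
opening: 0.269
```

Contact at TCP z ≈ 0.124, with about 7 N upward. Opening, then backing out along the tool axis.

carry_out(targets=[[0, 0, 0, 0, 0, 0], [0, 0, 0, 0, 0, 0], [0, 0, 0, 0, 0, 0], [0, 0, 0, 0, 0, 0], [0, 0, 0, 0, 0, 0], [0, 0, 0, 0, 0, 0]], jaw=1)

```text
time_s: 11.8
position: [0.5025, -0.3526, 0.124]
tcp_rot: [[-0.467, 0.839, 0.278], [0.723, 0.544, -0.427], [-0.509, 0.002, -0.861]]
force: [-1.4, -0.7, -0.1]
opening: 0.867
```

carry_out(targets=[[0, 0, -0.1, 0, 0, 0], [0, 0, -0.25, 0, 0, 0], [0, 0, -0.45, 0, 0, 0], [0, 0, -0.65, 0, 0, 0], [0, 0, -0.65, 0, 0, 0], [0, 0, -0.65, 0, 0, 0]])

```text
time_s: 12.55
position: [0.4663, -0.2973, 0.2356]
tcp_rot: [[-0.467, 0.839, 0.278], [0.723, 0.544, -0.427], [-0.509, 0.002, -0.861]]
force: [0.3, -0.5, 0.5]
opening: 1.001
```

```bash
python3 - <<'E'
from h import *
import pickle
s=bot.read_state();pickle.dump(s,open('s10.pkl','wb'))
print(s['time_s'],s['joint_positions'].round(1),s['position'].round(4),s['force'].round(1),s['moment'].round(2),s['opening']*87)
im=bot.capture('wrist');sd=bot.capture('side');cv2.imwrite('pics/w10.png',im);cv2.imwrite('pics/sd10.png',sd);cv2.imwrite('pics/s10.png',np.hstack([crop(im,0,0,512,384,.78),crop(sd,240,60,180,135,2.22)]))
E
```

```text
12.55 [-39.5  19.3 112.6 -25.8  20.4 -50.3] [ 0.4663 -0.2973  0.2356] [ 0.3 -0.5  0.5] [ 0.31  0.03 -0.03] 87.08786050180005
```

View pics/s10.png

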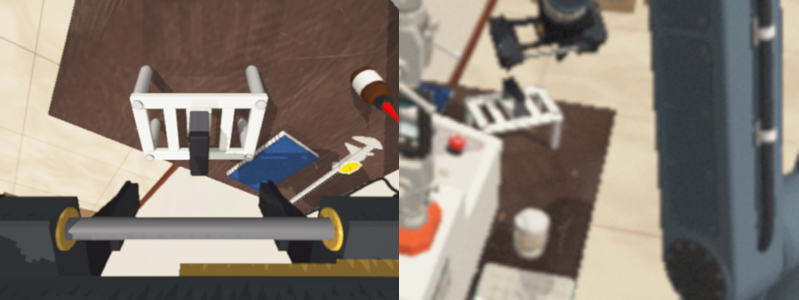

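The tier stands on four feet on the bare desk, at wrist (195,125) and side (515,105). Next I measure where it stands.

```bash
python3 - <<'E'
from h import *
im=cv2.imread('pics/w10.png')
cv2.imwrite('pics/w10c.png',crop(im,155,75,200,160,4))
E
```

```text
(no output)
```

View pics/w10c.png

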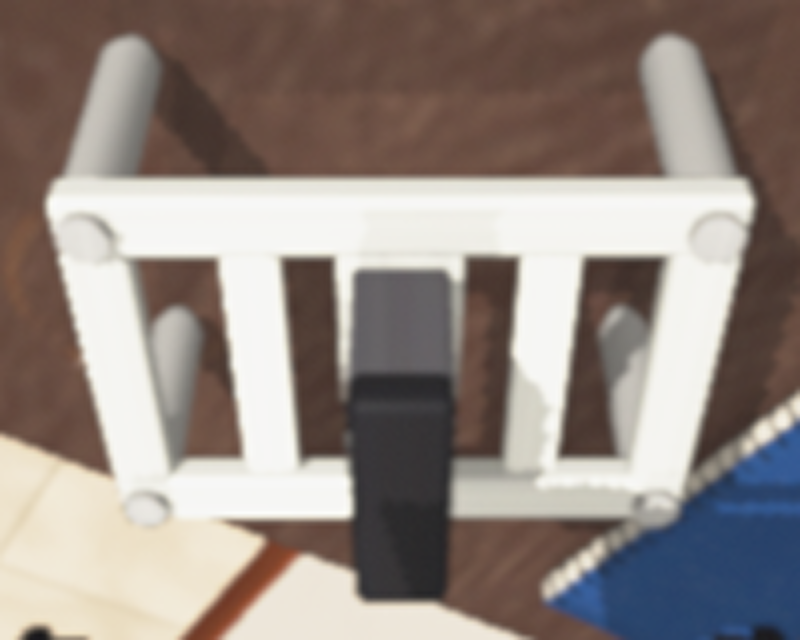

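```bash
python3 - <<'E'
from h import *
import pickle
s=pickle.load(open('s10.pkl','rb'))
f=lambda p,z:plane('wrist',(155+p[0]/4,75+p[1]/4),z,s)
q=[f(p,.081) for p in [(88,238),(718,237),(149,508),(656,508)]]
h=[f(p,.126) for p in [(350,402),(450,402),(362,600),(444,600)]]
for v in q+h: print(v.round(4))
print([np.linalg.norm(a-b).round(4) for a,b in [(q[0],q[1]),(q[2],q[3]),(q[0],q[2]),(q[1],q[3]),(h[0],h[1]),(h[0],h[2])]])
x=q[1]-q[0]+q[3]-q[2];print('yaw',np.degrees(np.arctan2(x[1],x[0])))
y=q[0]-q[2]+q[1]-q[3];print('yaw y',np.degrees(np.arctan2(y[1],y[0])))
print('c',np.mean(q,0),np.mean(h,0))
yaw=np.degrees(np.arctan2(x[1],x[0]))
c=np.mean(q,0)
print(shares((c[0],c[1],.25),hand(yaw-90,0)),hand(yaw-90,0).round(2))
E
```

```text
[ 0.4239 -0.3643  0.081 ]
[ 0.5456 -0.2853  0.081 ]
[ 0.4756 -0.4441  0.081 ]
[ 0.5976 -0.3653  0.081 ]
[ 0.48   -0.3383  0.126 ]
[ 0.4978 -0.3268  0.126 ]
[ 0.5189 -0.3965  0.126 ]
[ 0.5363 -0.3852  0.126 ]
[np.float64(0.145), np.float64(0.1452), np.float64(0.0951), np.float64(0.0954), np.float64(0.0212), np.float64(0.0699)]
yaw 32.925411368575105
yaw y 122.97052398109216
c [ 0.51067918 -0.36474406  0.081     ] [ 0.5082568  -0.36172861  0.126     ]
([-0.387, 0.004, 0.139, 0.001, 0.339, -0.0], 'rows>=2.9') [[-0.54  0.84 -0.  ]
 [ 0.84  0.54  0.  ]
 [ 0.    0.   -1.  ]]
```

Post caps measure 145 × 95 mm (144 × 94 expected), so it stands flat, centre about (0.510,−0.364), yaw 33°. The next move is straight down over the handle.

carry_out(targets=[[-0.13, 0, 0.04, 0, 0.11, 0], [-0.26, 0, 0.09, 0, 0.22, 0], [-0.385, 0, 0.14, 0, 0.339, 0], [-0.385, 0, 0.14, 0, 0.339, 0], [-0.385, 0, 0.14, 0, 0.339, 0], [-0.385, 0, 0.14, 0, 0.339, 0]])

```text
time_s: 13.4
position: [0.509, -0.3641, 0.2481]
tcp_rot: [[-0.543, 0.839, -0.001], [0.839, 0.543, 0.002], [0.003, 0.0, -1.0]]
force: [-0.1, -0.3, 0.4]
opening: 0.998
```

```bash
python3 - <<'E'
from h import *
import pickle
s=bot.read_state();pickle.dump(s,open('s11.pkl','wb'))
print(s['time_s'],s['joint_positions'].round(1),s['position'].round(4),s['force'].round(1))
im=bot.capture('wrist');cv2.imwrite('pics/w11.png',im)
R=hand(32.93-90,0)
print(shares((.5097,-.3635,.16),R),shares((.5097,-.3635,.119),R))
E
```

```text
13.4 [-45.8  29.9  81.4   0.   68.7 -78.7] [ 0.509  -0.3641  0.2481] [-0.1 -0.3  0.4]
([-0.001, 0.004, 0.443, 0.0, -0.001, 0.0], 'rows>=1.4') ([-0.001, 0.003, 0.648, 0.0, -0.001, 0.0], 'rows>=2.1')
```

View pics/w11.png

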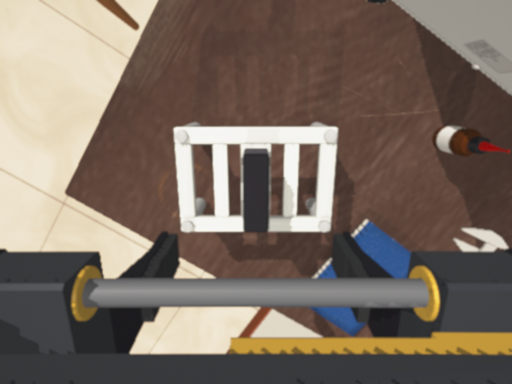

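```bash
python3 - <<'E'
from h import *
import pickle
s=pickle.load(open('s11.pkl','rb'))
a=plane('wrist',(256.5,149),.126,s);b=plane('wrist',(256,231),.126,s);print(a,b,(a+b)/2,np.linalg.norm(a-b))
q=[plane('wrist',p,.081,s) for p in [(182,135),(330,135),(188,226),(324,226)]];print(np.mean(q,0),np.linalg.norm(q[0]-q[1]),np.linalg.norm(q[0]-q[2]))
E
```

```text
[ 0.48679993 -0.32822492  0.126     ] [ 0.52733647 -0.39150657  0.126     ] [ 0.5070682  -0.35986575  0.126     ] 0.07515170450053113
[ 0.5089844  -0.36298062  0.081     ] 0.14414771475426583 0.09568550182737769
```

carry_out(targets=[[0, 0, 0.15, 0, 0, 0], [0, 0, 0.3, 0, 0, 0], [0, 0, 0.44, 0, 0, 0], [0, 0, 0.55, 0, 0, 0], [0, 0, 0.645, 0, 0, 0], [0, 0, 0.645, 0, 0, 0], [0, 0, 0.645, 0, 0, 0]])

```text
time_s: 14.32
position: [0.5092, -0.3635, 0.1205]
tcp_rot: [[-0.544, 0.839, -0.0], [0.839, 0.544, 0.001], [0.001, 0.001, -1.0]]
force: [0.3, 0.2, 1.0]
opening: 1.003
```

carry_out(targets=[[0, 0, 0, 0, 0, 0], [0, 0, 0, 0, 0, 0], [0, 0, 0, 0, 0, 0], [0, 0, 0, 0, 0, 0], [0, 0, 0, 0, 0, 0], [0, 0, 0, 0, 0, 0], [0, 0, 0, 0, 0, 0], [0, 0, 0, 0, 0, 0]], jaw=-1)

```text
time_s: 15.32
position: [0.5092, -0.3635, 0.1204]
tcp_rot: [[-0.544, 0.839, -0.0], [0.839, 0.544, 0.001], [0.001, 0.001, -1.0]]
force: [1.0, 0.5, -0.3]
opening: 0.271
```

```bash
python3 - <<'E'
from h import *
s=bot.read_state()
print(s['joint_positions'].round(1),s['position'].round(4),s['force'].round(1))
R=hand(32.93-90,0)
print(shares((.45,-.34,.30),R));print(shares((.40,-.25,.30),hand(-30,0)))
E
```

```text
[-45.8  38.9  87.7   0.1  53.5 -78.7] [ 0.5092 -0.3635  0.1204] [ 1.   0.5 -0.3]
([0.26, -0.184, -0.898, 0.0, -0.001, 0.0], 'rows>=3.0')
([0.774, -0.149, -0.897, 0.0, -0.001, -0.3], 'rows>=3.8')
```

The grip from above is firm. Lifting to 0.30 m, then moving toward the desk front with some yaw.

carry_out(targets=[[0, 0, -0.15, 0, 0, 0], [0, 0, -0.3, 0, 0, 0], [0, 0, -0.5, 0, 0, 0], [0.1, -0.03, -0.7, 0, 0, -0.03], [0.25, -0.06, -0.85, 0, 0, -0.08], [0.45, -0.1, -0.9, 0, 0, -0.15], [0.6, -0.13, -0.9, 0, 0, -0.22], [0.77, -0.15, -0.9, 0, 0, -0.3], [0.77, -0.15, -0.9, 0, 0, -0.3], [0.77, -0.15, -0.9, 0, 0, -0.3]])

```text
time_s: 16.58
position: [0.4005, -0.251, 0.3003]
tcp_rot: [[-0.865, 0.501, 0.0], [0.501, 0.865, 0.001], [0.0, 0.001, -1.0]]
force: [0.3, -1.0, -4.4]
opening: 0.267
```

```bash
python3 - <<'E'
from h import *
s=bot.read_state()
print(s['time_s'],s['joint_positions'].round(1),s['position'].round(4),s['force'].round(1),s['moment'].round(2),s['opening']*87)
print(shares((.375,-.10,.30),hand(0,0)));print(shares((.375,0.05,.30),hand(0,0)))
E
```

```text
16.575 [ -45.7   14.1   98.8    0.    67.1 -105.6] [ 0.4005 -0.251   0.3003] [ 0.3 -1.  -4.4] [ 0.05 -0.2  -0.01] 23.24056001762888
([0.489, 0.59, 0.002, 0.0, 0.0, -0.334], 'rows>=2.8')
([0.864, 1.239, 0.003, 0.0, 0.0, -0.334], 'rows>=4.8')
```

carry_out(targets=[[0.12, 0.15, 0, 0, 0, -0.1], [0.26, 0.3, 0, 0, 0, -0.2], [0.38, 0.45, 0, 0, 0, -0.3], [0.49, 0.59, 0, 0, 0, -0.334], [0.59, 0.75, 0, 0, 0, -0.334], [0.68, 0.9, 0, 0, 0, -0.334], [0.7, 0.95, 0, 0, 0, -0.334], [0.7, 0.95, 0, 0, 0, -0.334]])

```text
time_s: 17.58
position: [0.3755, -0.0167, 0.3006]
tcp_rot: [[-1.0, -0.001, 0.001], [-0.001, 1.0, -0.0], [-0.001, -0.0, -1.0]]
force: [0.4, -0.8, -4.6]
opening: 0.27
```

```bash
python3 - <<'E'
from h import *
s=bot.read_state()
print(s['time_s'],s['joint_positions'].round(1),s['position'].round(4),s['force'].round(1),s['moment'].round(2),s['opening']*87)
print(shares((.375,0.18,.30),hand(0,0)));print(shares((.40,0.33,.30),hand(20,0)))
E
```

```text
17.575 [ -19.7    5.4  110.3    0.    64.2 -109.8] [ 0.3755 -0.0167  0.3006] [ 0.4 -0.8 -4.6] [ 0.08 -0.14  0.01] 23.50887743903504
([0.001, 0.983, 0.003, -0.0, 0.001, 0.001], 'rows>=3.1')
([-0.125, 1.733, 0.002, -0.0, 0.001, -0.221], 'rows>=5.6')
```

carry_out(targets=[[0, 0.2, 0, 0, 0, 0], [0, 0.45, 0, 0, 0, 0], [0, 0.7, 0, 0, 0, 0], [0, 0.9, 0, 0, 0, 0], [0, 0.98, 0, 0, 0, 0], [0, 0.98, 0, 0, 0, 0]])

```text
time_s: 18.32
position: [0.3764, 0.1793, 0.3004]
tcp_rot: [[-1.0, -0.002, 0.002], [-0.002, 1.0, -0.001], [-0.002, -0.001, -1.0]]
force: [0.1, 0.7, -4.4]
opening: 0.273
```

```bash
python3 - <<'E'
from h import *
s=bot.read_state()
print(s['time_s'],s['joint_positions'].round(1),s['position'].round(4),s['force'].round(1),s['moment'].round(2),s['opening']*87)
print(shares((.38,0.34,.30),hand(25,0)));
# base cups from initial images
t=cv2.imread('pics/top0.png');sd=cv2.imread('pics/side0.png')
cv2.imwrite('pics/b_top.png',crop(t,160,175,60,60,10));cv2.imwrite('pics/b_side.png',crop(sd,195,240,100,75,8))
E
```

```text
18.325 [ 1.010e+01  9.200e+00  1.056e+02 -1.000e-01  6.510e+01 -8.000e+01] [0.3764 0.1793 0.3004] [ 0.1  0.7 -4.4] [ 0.09 -0.18  0.05] 23.719610398927955
([-0.02, 0.804, 0.001, -0.001, 0.001, -0.276], 'rows>=2.6')
```

View pics/b_side.png

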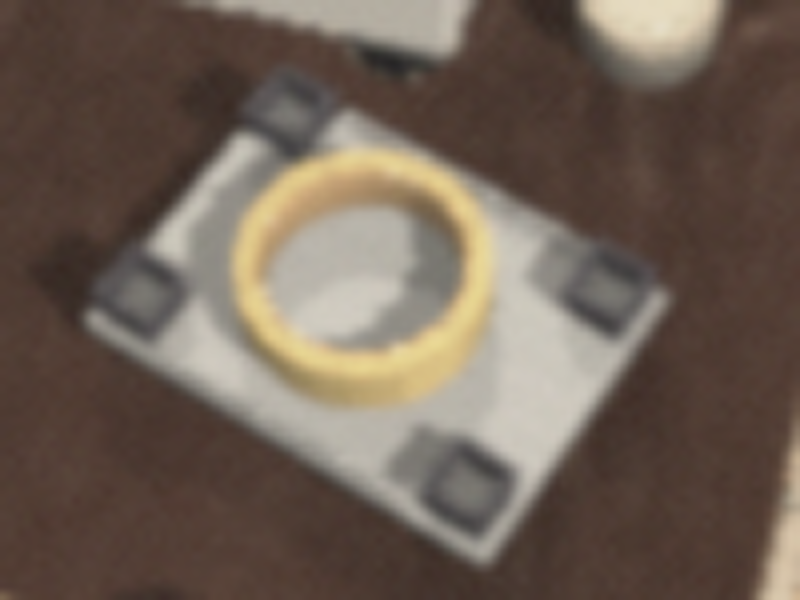

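View pics/b_top.png

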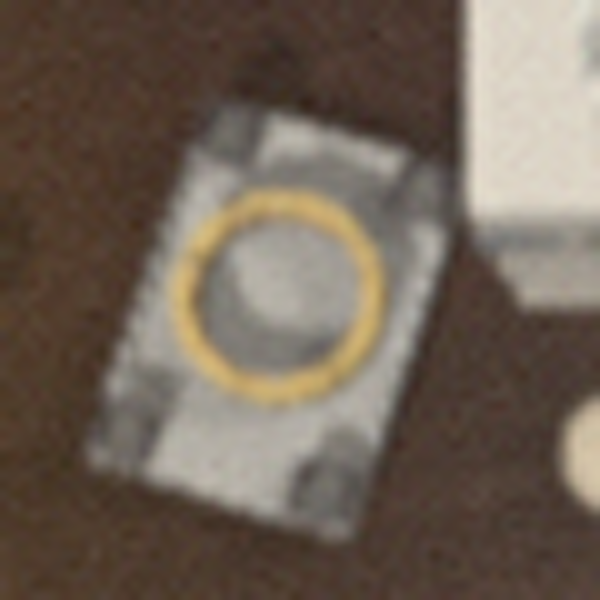

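Side crop of the base: cup mouths at about (288,105), (143,290), (605,287) and (466,482). I'll triangulate the base pose from both views.

```bash
python3 - <<'E'
from h import *
sp=lambda p:(195+(p[0]+.5)/8-.5,240+(p[1]+.5)/8-.5)
tp=lambda p:(160+(p[0]+.5)/10-.5,175+(p[1]+.5)/10-.5)
def rep(n,P):
    P=np.array(P)[:,:2];c=P.mean(0)
    print(n,P.round(4).tolist(),'c',c.round(4))
# order: A far-left.. using side
S=[plane('side',sp(p),.038) for p in [(288,105),(605,287),(466,482),(143,290)]]
rep('side cups',S)
d=lambda a,b:np.linalg.norm(a-b).round(4)
print(d(S[0],S[1]),d(S[3],S[2]),d(S[0],S[3]),d(S[1],S[2]))
l=(S[0]-S[1]+S[3]-S[2]);w=(S[3]-S[0]+S[2]-S[1]);print('long',np.degrees(np.arctan2(l[1],l[0])),'short',np.degrees(np.arctan2(w[1],w[0])))
D=[plane('side',sp(p),.02) for p in [(85,318),(487,565),(670,293)]]
rep('deck',D);print(d(D[0],D[1]),d(D[1],D[2]),((D[0]+D[2])/2).round(4))
a=D[0]-D[1];print(np.degrees(np.arctan2(a[1],a[0])))
T=[plane('top',tp(p),.02) for p in [(88,462),(350,540),(460,225),(212,98)]]
rep('top deck',T);print(d(T[0],T[1]),d(T[1],T[2]),d(T[2],T[3]),d(T[3],T[0]))
E
```

```text
side cups [[0.5352, 0.3775], [0.398, 0.4215], [0.4253, 0.5097], [0.5606, 0.4687]] c [0.4798 0.4443]
0.144 0.1414 0.0946 0.0923
long -17.335606147386322 short 73.59660267211625
deck [[0.5825, 0.476], [0.4123, 0.529], [0.3764, 0.4069]] c [0.4571 0.4706]
0.1782 0.1272 [0.4794 0.4414 0.02  ]
-17.295610490676466
top deck [[0.4124, 0.5252], [0.377, 0.405], [0.5221, 0.3584], [0.5817, 0.4746]] c [0.4733 0.4408]
0.1253 0.1524 0.1306 0.1767
```

```bash
python3 - <<'E'
from h import *
print('cams',ray('side',(0,0))[0],ray('top',(0,0))[0])
print(tri(*ray('side',(293,330)),*ray('top',(195,245))))
print(tri(*ray('side',(293,330)),*ray('top',(132,240))))
for z in (0,.1,.2,.3,.4): print(z,plane('top',(132,200),z),plane('top',(195,245),z),plane('side',(200,315),z),plane('side',(400,350),z))
E
```

```text
cams [0.27068789 0.99807374 1.02772294] [0.21869614 0.14999069 1.78964696]
(array([ 0.31145069,  0.43879923, -0.24660896]), np.float64(0.008507029331673714))
(array([0.30448607, 0.63262642, 0.19614249]), np.float64(0.01995912846927077))
0 [0.51115357 0.70228952 0.        ] [0.30395786 0.40372254 0.        ] [0.56169205 0.57614911 0.        ] [0.01653115 0.52375849 0.        ]
0.1 [0.49481194 0.67142875 0.1       ] [0.29919369 0.38954478 0.1       ] [0.53337662 0.61720342 0.1       ] [0.04126124 0.56991055 0.1       ]
0.2 [0.47847032 0.64056798 0.2       ] [0.29442953 0.37536702 0.2       ] [0.50506119 0.65825774 0.2       ] [0.06599132 0.6160626  0.2       ]
0.3 [0.46212869 0.60970721 0.3       ] [0.28966537 0.36118926 0.3       ] [0.47674576 0.69931206 0.3       ] [0.0907214  0.66221465 0.3       ]
0.4 [0.44578706 0.57884644 0.4       ] [0.2849012 0.3470115 0.4      ] [0.44843033 0.74036637 0.4       ] [0.11545149 0.70836671 0.4       ]
```

Base estimates from the two views: centre about (0.480,0.4425), yaw about −17°, agreeing within 3 mm. For a finer wrist view I'll go round the machine corner to a spot from which the camera sees past the tier.

```bash
python3 - <<'E'
from h import *
print(shares((.37,0.36,.33),hand(25,0)));print(shares((.42,.45,.36),hand(45,0)))
E
```

```text
([0.029, 0.904, -0.149, -0.001, 0.001, -0.276], 'rows>=2.9')
([-0.222, 1.353, -0.299, -0.001, 0.001, -0.498], 'rows>=4.5')
```

carry_out(targets=[[0, 0.2, -0.03, 0, 0, -0.05], [0.02, 0.45, -0.07, 0, 0, -0.1], [0.03, 0.7, -0.12, 0, 0, -0.18], [0.03, 0.9, -0.15, 0, 0, -0.276], [0.03, 0.9, -0.15, 0, 0, -0.276], [0.03, 0.9, -0.15, 0, 0, -0.276]])

```text
time_s: 19.08
position: [0.3704, 0.3577, 0.3295]
tcp_rot: [[-0.907, -0.42, 0.001], [-0.42, 0.907, -0.003], [0.001, -0.003, -1.0]]
force: [-0.7, 0.3, -5.0]
opening: 0.269
```

```bash
python3 - <<'E'
from h import *
s=bot.read_state()
print(s['time_s'],s['joint_positions'].round(1),s['position'].round(4),s['force'].round(1),s['opening']*87)
print(shares((.43,.47,.36),hand(50,0)));print(shares((.512,.54,.36),hand(73,0)))
E
```

```text
19.075 [ 31.6  16.   91.   -0.2  73.1 -83.2] [0.3704 0.3577 0.3295] [-0.7  0.3 -5. ] 23.444144446508844
([-0.506, 0.384, -0.154, -0.002, -0.001, -0.279], 'rows>=2.3')
([-1.025, 0.529, -0.155, -0.002, -0.001, -0.535], 'rows>=4.5')
```

carry_out(targets=[[-0.12, 0.15, -0.05, 0, 0, -0.08], [-0.3, 0.28, -0.1, 0, 0, -0.18], [-0.5, 0.38, -0.15, 0, 0, -0.28], [-0.7, 0.45, -0.15, 0, 0, -0.38], [-0.85, 0.5, -0.15, 0, 0, -0.47], [-0.98, 0.53, -0.15, 0, 0, -0.535], [-0.98, 0.53, -0.15, 0, 0, -0.535], [-0.98, 0.53, -0.15, 0, 0, -0.535], [-0.98, 0.53, -0.15, 0, 0, -0.535]])

```text
time_s: 20.2
position: [0.5034, 0.5352, 0.3592]
tcp_rot: [[-0.294, -0.956, -0.0], [-0.956, 0.294, -0.004], [0.004, -0.001, -1.0]]
force: [0.4, 1.0, -3.4]
opening: 0.276
```

```bash
python3 - <<'E'
from h import *
import pickle
s=bot.read_state();pickle.dump(s,open('s12.pkl','wb'))
print(s['time_s'],s['joint_positions'].round(1),s['position'].round(4),s['force'].round(1),s['opening']*87)
im=bot.capture('wrist');cv2.imwrite('pics/w12.png',im);cv2.imwrite('pics/w12b.png',cv2.resize(im,(800,600),interpolation=cv2.INTER_CUBIC))
E
```

```text
20.2 [  38.1   34.7   55.    -0.2   90.5 -124.8] [0.5034 0.5352 0.3592] [ 0.4  1.  -3.4] 24.051948974546733
```

View pics/w12b.png

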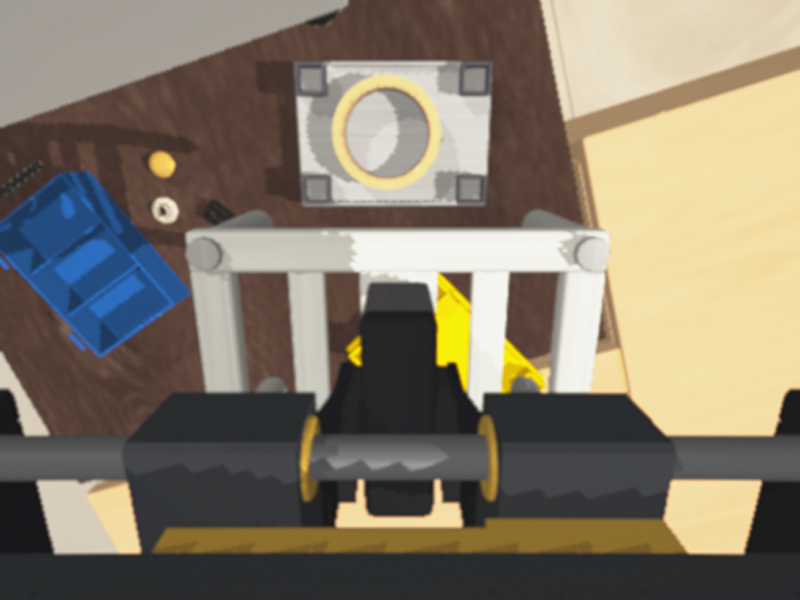

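The base is completely visible above the tier: cups at (312,80), (475,80), (317,187) and (470,187). I'll enlarge to pick cups and tier caps.

```bash
python3 - <<'E'
from h import *
im=cv2.imread('pics/w12.png')
cv2.imwrite('pics/w12c.png',crop(im,180,30,145,110,5))
cv2.imwrite('pics/w12d.png',crop(im,110,130,290,125,2.7))
E
```

```text
(no output)
```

View pics/w12c.png

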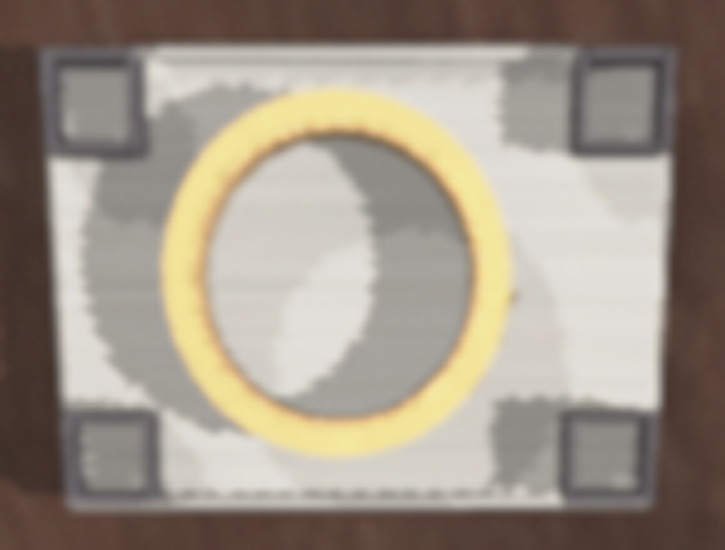

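View pics/w12d.png

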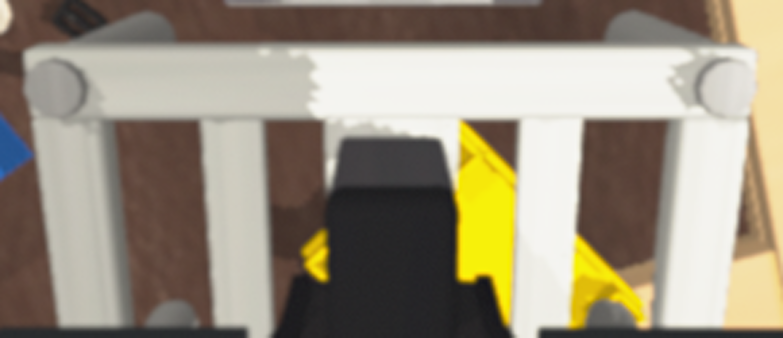

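```bash
python3 - <<'E'
from h import *
import pickle
s=pickle.load(open('s12.pkl','rb'))
f=lambda p,z:plane('wrist',(180+(p[0]+.5)/5-.5,30+(p[1]+.5)/5-.5),z,s)
g=lambda p,z:plane('wrist',(110+(p[0]+.5)/2.7-.5,130+(p[1]+.5)/2.7-.5),z,s)
n=lambda a,b:np.linalg.norm(a-b).round(4)
for name,P,z in [('deck',[(42,46),(673,46),(652,508),(68,508)],.02),('cups',[(93,103),(621,103),(608,453),(112,453)],.038)]:
    q=[f(p,z) for p in P];x=q[0]-q[1]+q[3]-q[2];
    print(name,np.mean(q,0).round(4),n(q[0],q[1]),n(q[3],q[2]),n(q[0],q[3]),n(q[1],q[2]),'yaw',np.degrees(np.arctan2(x[1],x[0])))
print('roll',f((337,272),.045))
print('tcp y yaw',np.degrees(np.arctan2(s['tcp_rot'][1,1],s['tcp_rot'][0,1])))
# tier in tool frame: caps at y(+tool x side)
c=[g(p,s['position'][2]-.039) for p in [(57,88),(722,87)]]
t=[s['tcp_rot'].T@(v-s['position']) for v in c];print('caps tool',np.round(t,4))
E
```

```text
deck [0.4789 0.4421 0.02  ] 0.1749 0.1761 0.126 0.126 yaw -17.069154129423
cups [0.4787 0.4418 0.038 ] 0.1424 0.1425 0.0918 0.0919 yaw -17.069080643361637
roll [0.4834638  0.43741733 0.045     ]
tcp y yaw 162.9302723166144
caps tool [[ 0.0451 -0.0716  0.0392]
 [ 0.0454  0.0731  0.0391]]
```

The wrist view gives base centre (0.479,0.442) from both deck and cups, yaw 162.9°, the same as the tool. The tier sits within about 1.5 mm of centre in the hand. I'll move over the base and lower to feet ≈ 70 mm.

```bash
python3 - <<'E'
from h import *
R=hand(72.93,0)
print(shares((.479,.441,.36),R));print(shares((.479,.441,.19),R))
E
```

```text
([0.487, -0.022, -0.002, -0.001, -0.002, 0.0], 'rows>=1.6')
([0.485, -0.021, 0.848, -0.001, -0.002, 0.0], 'rows>=3.1')
```

carry_out(targets=[[0.12, 0, 0, 0, 0, 0], [0.25, -0.01, 0, 0, 0, 0], [0.38, -0.02, 0, 0, -0.001, 0], [0.485, -0.021, 0, -0.001, -0.002, 0], [0.485, -0.021, 0.15, -0.001, -0.002, 0], [0.485, -0.021, 0.35, -0.001, -0.002, 0], [0.485, -0.021, 0.55, -0.001, -0.002, 0], [0.485, -0.021, 0.75, -0.001, -0.002, 0], [0.485, -0.021, 0.848, -0.001, -0.002, 0], [0.485, -0.021, 0.848, -0.001, -0.002, 0], [0.485, -0.021, 0.848, -0.001, -0.002, 0], [0.485, -0.021, 0.848, -0.001, -0.002, 0]])

```text
time_s: 21.75
position: [0.4799, 0.4415, 0.1921]
tcp_rot: [[-0.293, -0.956, 0.003], [-0.956, 0.293, 0.002], [-0.003, -0.002, -1.0]]
force: [-0.6, -0.1, -5.6]
opening: 0.274
```

```bash
python3 - <<'E'
from h import *
import pickle
s=bot.read_state();pickle.dump(s,open('s13.pkl','wb'))
print(s['time_s'],s['joint_positions'].round(1),s['position'].round(4),s['force'].round(1),s['opening']*87)
sd=bot.capture('side');cv2.imwrite('pics/sd13.png',sd);cv2.imwrite('pics/sd13c.png',crop(sd,185,200,110,115,5))
t=bot.capture('top');cv2.imwrite('pics/t13.png',t);cv2.imwrite('pics/t13c.png',crop(t,155,165,75,75,8))
print(shares((.479,.441,.19),hand(72.93,0)))
E
```

```text
21.75 [  32.8   35.4   80.8    0.    63.6 -130.1] [0.4799 0.4415 0.1921] [-0.6 -0.1 -5.6] 23.87997682837535
([0.002, 0.002, 0.008, -0.001, 0.001, 0.0], 'rows>=0.0')
```

View pics/sd13c.png

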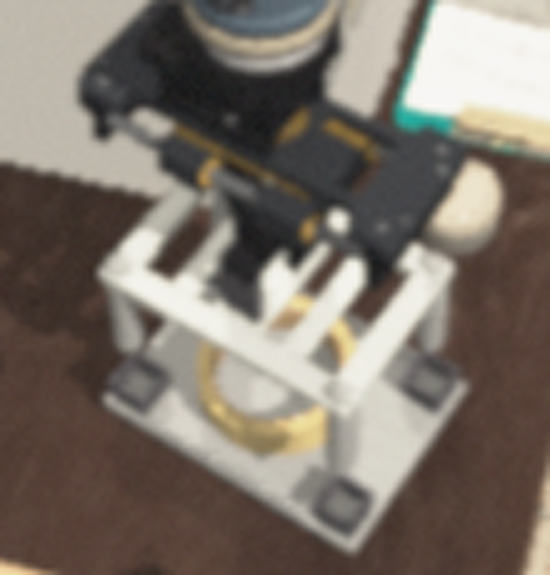

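View pics/t13c.png

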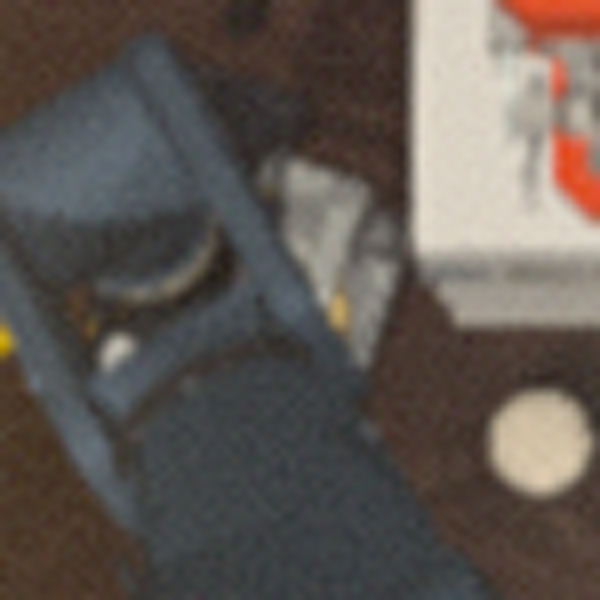

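```bash
python3 - <<'E'
from h import *
c=lambda p:(185+(p[0]+.5)/5-.5,200+(p[1]+.5)/5-.5)
caps=[plane('side',c(p),.1921-.12+.081)[:2] for p in [(120,266),(341,392),(434,263)]]
cups=[plane('side',c(p),.038)[:2] for p in [(138,379),(341,499),(429,379)]]
for a,b in zip(caps,cups): print(a.round(4),b.round(4),((a-b)*1000).round(1))
print(np.mean(np.array(caps)-np.array(cups),0)*1000)
E
```

```text
[0.5618 0.4662] [0.5618 0.4676] [-0.  -1.3]
[0.4244 0.508 ] [0.4257 0.5085] [-1.3 -0.5]
[0.398  0.4181] [0.3974 0.4212] [ 0.6 -3.1]
[-0.23803234 -1.66293231]
```

The side view agrees: tier caps are over the cups within about 1.5 mm. Lowering gently.

carry_out(targets=[[0, 0.001, 0.03, 0, 0, 0], [0, 0.001, 0.06, 0, 0, 0], [-0.001, 0.001, 0.09, 0, 0, 0], [-0.001, 0.001, 0.12, 0, 0, 0], [-0.001, 0.001, 0.15, 0, 0, 0], [-0.001, 0.001, 0.15, 0, 0, 0]])

```text
time_s: 22.6
position: [0.479, 0.4413, 0.1607]
tcp_rot: [[-0.293, -0.956, 0.0], [-0.956, 0.293, 0.0], [-0.001, -0.0, -1.0]]
force: [-0.5, -0.2, -3.7]
opening: 0.271
```

```bash
python3 - <<'E'
from h import *
s=bot.read_state()
print(s['time_s'],s['position'].round(4),s['force'].round(1),s['moment'].round(2))
sd=bot.capture('side');cv2.imwrite('pics/sd14c.png',crop(sd,185,200,110,115,5))
R=hand(72.93,0)
print(shares((.4795,.442,.15),R));print(shares((.4795,.442,.14),R))
E
```

```text
22.6 [0.479  0.4413 0.1607] [-0.5 -0.2 -3.7] [ 0.17 -0.03  0.04]
([-0.003, -0.0, 0.056, -0.001, 0.001, 0.0], 'rows>=0.2')
([-0.003, -0.0, 0.106, -0.001, 0.001, 0.0], 'rows>=0.3')
```

View pics/sd14c.png

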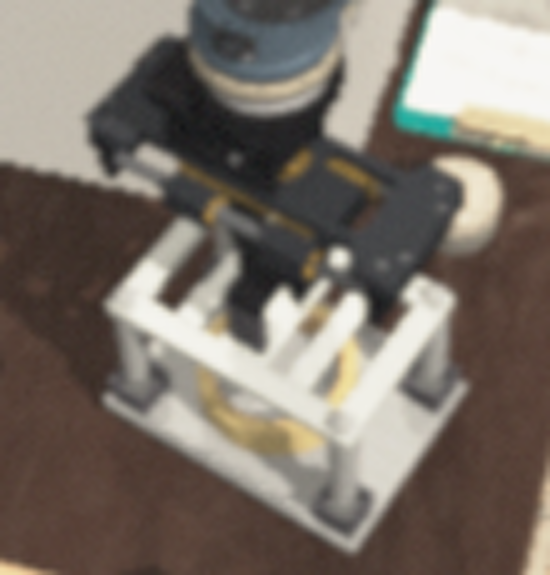

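The feet are at the mouths of the cups, at (135,380), (345,490) and (432,378), looking aligned. I'll go down 10 mm in 2.5 mm steps.

carry_out(targets=[[-0.002, 0, 0.012, 0, 0, 0], [-0.002, 0, 0.025, 0, 0, 0], [-0.002, 0, 0.037, 0, 0, 0], [-0.002, 0, 0.05, 0, 0, 0], [-0.002, 0, 0.05, 0, 0, 0]])

```text
time_s: 23.28
position: [0.4793, 0.4417, 0.1508]
tcp_rot: [[-0.293, -0.956, 0.001], [-0.956, 0.293, 0.001], [-0.001, -0.0, -1.0]]
force: [0.9, 0.3, -5.1]
opening: 0.267
```

Free entry: the force shows only the weight. I'll continue to just above the seat, then feel for the floor.

carry_out(targets=[[0, 0, 0.012, 0, 0, 0], [0, 0, 0.025, 0, 0, 0], [0, 0, 0.037, 0, 0, 0], [0, 0, 0.045, 0, 0, 0], [0, 0, 0.045, 0, 0, 0]])

```text
time_s: 23.9
position: [0.4792, 0.4417, 0.1416]
tcp_rot: [[-0.293, -0.956, 0.0], [-0.956, 0.293, 0.0], [-0.0, -0.0, -1.0]]
force: [-0.2, -0.4, -4.5]
opening: 0.27
```

carry_out(targets=[[0, 0, 0.005, 0, 0, 0], [0, 0, 0.01, 0, 0, 0], [0, 0, 0.015, 0, 0, 0], [0, 0, 0.015, 0, 0, 0]])

```text
time_s: 24.4
position: [0.48, 0.4418, 0.1405]
tcp_rot: [[-0.293, -0.956, 0.002], [-0.956, 0.293, 0.001], [-0.002, -0.002, -1.0]]
force: [-0.6, -2.4, 4.3]
opening: 0.275
```

The floor is reached at TCP z 0.1405 (0.1404 expected when fully home), with about 9 N of contact. Releasing and backing straight up.

carry_out(targets=[[0, 0, 0, 0, 0, 0], [0, 0, 0, 0, 0, 0], [0, 0, 0, 0, 0, 0], [0, 0, 0, 0, 0, 0], [0, 0, 0, 0, 0, 0], [0, 0, 0, 0, 0, 0], [0, 0, 0, 0, 0, 0]], jaw=1)

```text
time_s: 25.28
position: [0.4799, 0.4418, 0.1404]
tcp_rot: [[-0.293, -0.956, 0.002], [-0.956, 0.293, 0.001], [-0.002, -0.002, -1.0]]
force: [0.1, 0.8, 0.5]
opening: 0.958
```

carry_out(targets=[[0, 0, -0.08, 0, 0, 0], [0, 0, -0.2, 0, 0, 0], [0, 0, -0.4, 0, 0, 0], [0, 0, -0.6, 0, 0, 0], [0, 0, -0.8, 0, 0, 0], [0, 0, -0.8, 0, 0, 0], [0, 0, -0.8, 0, 0, 0]])

```text
time_s: 26.15
position: [0.4791, 0.4414, 0.3007]
tcp_rot: [[-0.293, -0.956, 0.002], [-0.956, 0.293, 0.001], [-0.002, -0.002, -1.0]]
force: [0.6, -1.3, -1.2]
opening: 1.005
```

```bash
python3 - <<'E'
from h import *
import pickle
s=bot.read_state();pickle.dump(s,open('s15.pkl','wb'))
print(s['time_s'],s['position'].round(4),s['force'].round(1),s['opening'])
im=bot.capture('wrist');sd=bot.capture('side');cv2.imwrite('pics/w15.png',im)
cv2.imwrite('pics/f15.png',np.hstack([cv2.resize(crop(im,130,50,256,210,2),(400,328)),cv2.resize(crop(sd,185,200,110,90,4),(400,328))]))
cv2.imwrite('pics/w15c.png',crop(im,150,60,220,160,3.6))
E
```

```text
26.15 [0.4791 0.4414 0.3007] [ 0.6 -1.3 -1.2] 1.0054087496479671
```

View pics/f15.png

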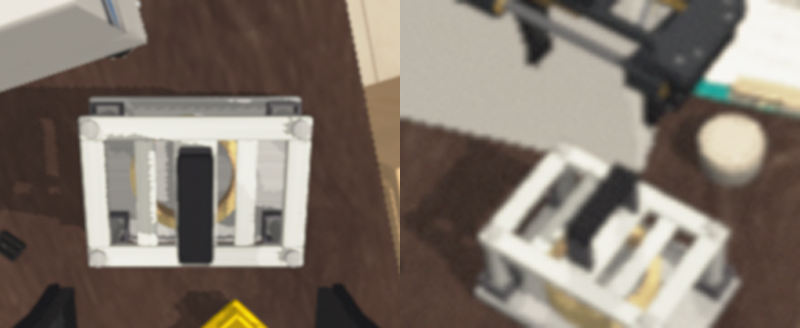

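View pics/w15c.png

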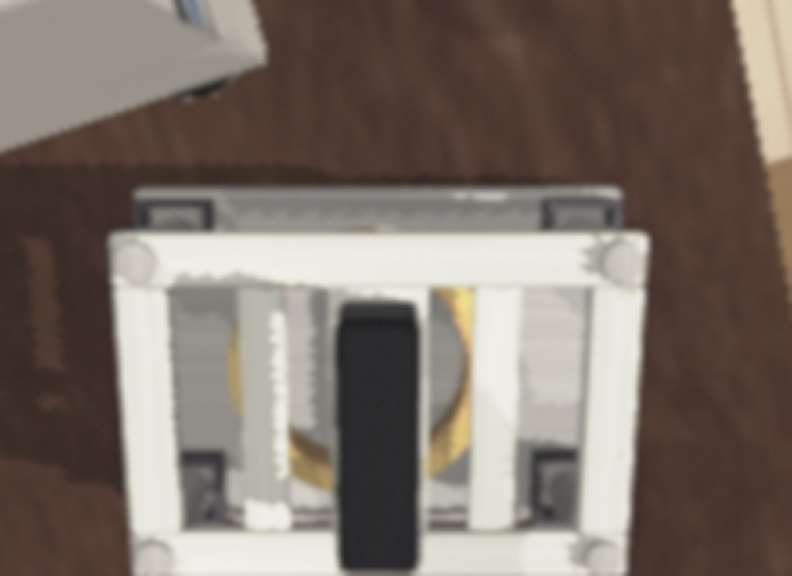

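```bash
python3 - <<'E'
from h import *
import pickle
s=pickle.load(open('s15.pkl','rb'))
f=lambda p,z:plane('wrist',(150+(p[0]+.5)/3.6-.5,60+(p[1]+.5)/3.6-.5),z,s)
q=[f(p,.101) for p in [(135,260),(622,260),(603,558),(153,558)]];n=lambda a,b:np.linalg.norm(a-b).round(4)
x=q[0]-q[1]+q[3]-q[2]
print(np.mean(q,0).round(4),n(q[0],q[1]),n(q[3],q[2]),n(q[0],q[3]),n(q[1],q[2]),np.degrees(np.arctan2(x[1],x[0])))
d=[f(p,.02) for p in [(134,188),(622,188)]];print(n(*d),[v.round(4) for v in d])
Rm=np.array([np.cos(np.radians(-17.07)),np.sin(np.radians(-17.07))]);Sh=np.array([-Rm[1],Rm[0]])
print('base corners expected',(np.array([.479,.442])+.088*Rm-.063*Sh).round(4),(np.array([.479,.442])-.088*Rm-.063*Sh).round(4))
sd=bot.capture('side');cv2.imwrite('pics/sd16c.png',crop(sd,195,215,100,100,6))
E
```

```text
[0.4789 0.4436 0.101 ] 0.1451 0.1454 0.0949 0.0949 -17.036087433551334
0.1763 [array([0.5445, 0.3561, 0.02  ]), array([0.376 , 0.4078, 0.02  ])]
base corners expected [0.5446 0.3559] [0.3764 0.4076]
```

View pics/sd16c.png

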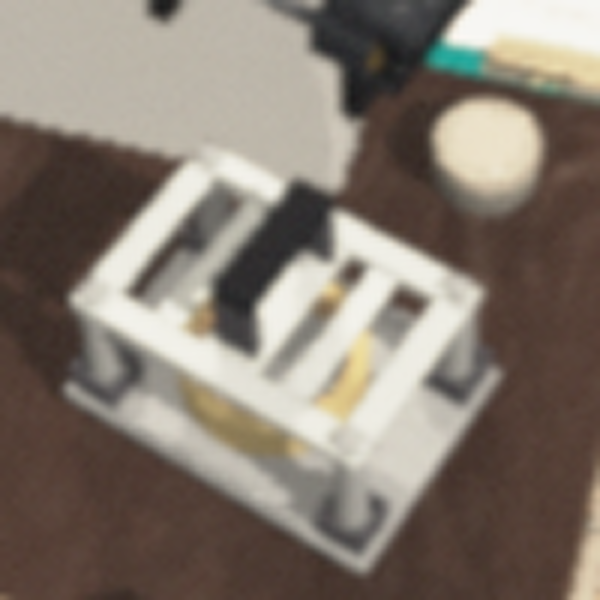

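The posts at (108,385), (352,520) and (465,380) stand inside their cups with the deck level. The base corners are within 0.5 mm of where they were, and the gripper is clear. Handing in.

```bash
python3 -c "
from rig import bot
print(bot.hand_in())"
```

```text
the job is handed in; nothing more can be done
None
```

The tier now stands on the grey base frame with its posts in the corner sockets, and I handed the job in at about 26 s.

**What I did:**
- I gripped the handle with the tool tilted, turned the tier upright, stood it on the bare desk and let go.
- I then took it by the handle from straight above, carried it round the front of the machine and lowered it slowly until it touched the socket floors. After that I released it and backed straight up.

**Last checks:**
- **Seating:** contact came at tool height 0.1405 m, against 0.1404 m expected for fully home. The load on release was about 9 N.
- **Tier:** yaw is −17.04° against −17.07° for the base, and the deck is level. The side view shows three posts in their cups; the fourth was hidden there.
- **Base frame:** its two visible corners are within 0.5 mm of where they were measured before stacking.
- **Bystanders:** the arm kept clear of the tape roll and the other things, but I did not re-measure their positions at the end.
- **Small disagreements:** the tier's centre measured about 1.6 mm off the base's centre in y. That is within the socket play and the camera calibration. The side and wrist estimates of the base also differed by 1–2 mm.

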